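# Load the drill stand's slide and hold the drill down at the setting finger

### The job

Set the cup with the stone upright into the matching cup that is fixed on the drill stand's slide, so that it is fully nested, and let go of it; push the slide all the way home under the drill, then pull the ball lever down until its bar lines up with the setting finger beside it. The lever springs back up if it is let go, so keep holding it there and finish while holding it (the depth stop gets locked meanwhile); leave the empty cup alone.

Things in the scene. Friction and masses are not known exactly. Their poses are not given: they have to be found in the camera images.
- drill_stand: Green and yellow bench drill stand, fixed. Its frame: origin on the bench under the base (262x126x30 mm), z up, -x its front, -y the lever's side, +y where the slide runs out. Drill axis at x -73.5, y 12 mm. Drill body and clamp fill x -114..-38, y -17..51 mm from z 195 to 463 mm (wire bail to y 59), chuck and bit below to z 145; the head behind keeps y above -17; the column is at x 100.
- stone_cup: White plastic cup with a yellowish stone bedded in it (the other cup is empty), loose, upright on the bench. Round: an upright collar 69 mm outside over the top 15 mm, tapering below to 57 at the foot; 45 high, wall 2.5, about 0.12 kg; the stone stays below the rim. Origin at the centre of the foot, z up.
- spare_cup: Empty white cup of the same shape and size, loose on the bench; it is not used. Origin at the centre of the foot.
- carriage (a joint): The stand's slide: aluminium plate 88x190 mm between dark guides, with the fixed holder cup and, at its outer end, a black knob. 0 m = fully out (holder cup's centre 162 mm on the stand's +y), 0.15 m = home at the end stop, holder cup under the drill. Moves along the stand's -y, stays where left, takes about 3 N. Starts at 0 to 0.02.
- nest (a point): Seat of the holder cup: centre of the rubber pad in its bottom, 70 mm above the bench; axes as the stand's; travels with the slide. The holder has the loose cups' shape and size; its rim is 91 mm above the bench. A nested cup's foot rests on this point with under 1 mm of play, its rim 24 mm above the holder's rim (115 mm above the bench).
- slide_knob (a point): Grip centre of the slide's upright round black knob, 22 mm in diameter and 25 mm long; this point is 74 mm, the knob's top 87 mm above the bench. It is 130 mm from the nest towards the stand's +y and travels with the slide.
- drill_stand_feed_lever (a joint): Angle of the ball lever: 0 rad at rest (up), grows as the ball is pulled down, stop at 0.698. A spring returns it to 0; at the ball it takes about 5 N at the start and 10 N at the stop. The head with the lever's pivot and the setting finger goes down 50 mm per radian of the lever.
- setting_finger (a joint): Angle of the setting finger: flat steel arm with a bent round tip, 98 mm long, on the lever's pivot between lever and head. Same zero and direction as the lever's angle: bar and finger line up when both values are equal. Clamped (over 15 N at the tip to shift it), set between 0.35 and 0.55 rad.
- lever_ball (a point): Centre of the lever's black ball, 25 mm in diameter, 276 mm above the bench at rest; axes are the stand's, turned with the lever. At rest it is at x -90, y -76 mm in the stand's frame. The 7 mm bar leaves it towards the pivot, along the stand's (0.93, 0.37) in x, y.
- lever_hub (a point): Point on the lever's pivot axis (along the stand's y) level with the ball's plane; axes as the stand's. 222 mm above the bench at rest, 50 t mm lower at lever angle t. The ball's centre is then at (-143 cos(0.387-t), 0, 143 sin(0.387-t)) mm from it in the stand's axes.
- finger_tip (a point): Tip of the setting finger, 98 mm from the pivot axis; axes are the stand's, turned with the finger.

How it is judged:
By the outcome, as a careful person would: the job done as asked, in the order asked, and still so for the second after the job is handed in, while the arm keeps its last pose, push and grip.
It also fails if it takes over 72 s, if anything falls off the work surface, if the arm or the gripper's body presses on something with over 40 N, if the wrist force passes 120 N, or if a joint passes its speed limit or range.

### The arm

A 6-joint arm with a two-finger parallel gripper is mounted at the origin on a cart in front of the work surface, level with it; the furniture and walls round the work are solid. World frame = base frame: x ahead of the robot, y to its left, z up, the work surface at z = 0. Lengths are in m, angles in rad, forces in N, time in s.
With the tool pointing down it reaches from about 0.225 to 0.725 m from the base axis. Payload 3.1 kg.
Tool frame: the origin (TCP) lies at the very end of the fingers, on their centre line; the grasp point (between the pads) lies 19 mm behind it; z points along the fingers, y is the line along which they close (so a half turn about z gives the same grasp; the last joint's range is limited). The gripper opens to 85 mm and grips with 20 to 120 N. Pads are 22 mm wide; open, the fingers measure 114 mm over their backs; the gripper's body (76 mm by 85 mm) begins 54 mm behind the grasp point. The pads swing forward as they close: fully open they stand 13 mm farther back than shut.
Start: joints at [1.077, 0.048, 0.099, 1.622, 0, 1.443], TCP at [0.188, 0.49, 0.231] pointing down, gripper open.
Joint ranges: [-2.91, 2.91], [-0.99, 1.94], [-1.21, 1.42], [-2.12, 2.29], [-1.49, 1.47], [-3.14, 3.14]. Speed limits (rad/s): [2.79, 2.79, 3.14, 3.14, 3.14, 3.14].

### API

Orientations are given as a unit quaternion [x, y, z, w].
In Python, from bench import arm, cams gives the robot as it stands. The module is installed in compiled form; this text tells all that it offers.
- The arm moves only by the tool play_rows, never from a script. Its argument "targets" is a list of rows, each a list of 2 entries, a list of its own where there are three numbers: the shift along the tool's x, y, z in m, then the turn, a rotation vector about the tool's x, y, z in rad. A call has 1 to 5 rows; each row is the pose to reach, as a shift and turn from the pose commanded when the call began, along the tool's axes at that moment; what a row does not reach only later rows make up. A row lasts 1/12 s, in which the tool goes at most 41.7 mm and 7.16 degrees, less where a joint would pass 70% of its speed; a pose out of reach is approached as far as the arm can. A call with a gripper value outside its range is refused whole. "hand" is the opening, from 0 (shut) to 1 (fully open), set as the call begins (left out, the last holds). The fingers move at their own pace and stop on an object; "newtons" is the grip in N (left out, the last holds). Time passes only in rows, so rows that repeat a pose let the fingers close. It gives the time, the measured TCP pose, the force, the opening and the grip force at its end, in the units of the state.
- arm.get_state(): the state, without advancing time (a new reading comes with each control period).
- cams.snapshot(name): name is "scene" or "top" or "wrist"; returns the picture (420x560x3 uint8, red, green, blue); there is no depth.
- cams.get_calibration(name): a dict with "intrinsics" (3x3 intrinsics, pixels), "k1" (the pictures are not rectified: a ray, as slopes to the right and down, at radius r is drawn at 1 + k1 r^2 times it, then the intrinsics apply), "pose" (4x4, takes a point from camera to world coordinates); the wrist camera has in their place "T_tool_cam" (4x4, takes a point from camera to tool coordinates, whose origin is the TCP and whose axes are the flange's). Camera axes: x right, y down, z forward; pixel columns grow to the right and rows downward; lengths in m; the calibration is good to about 2 mm. A picture is of the moment at which its call begins: read the wrist's pose just before it. get_calibration takes no time and is no camera call.
- arm.finish_job(): hands the job in; it is judged then, once.
Trained networks look in the newest picture that a camera, given by its name, has taken for a name from the list of things; names that differ only in an ending like _2 or _b are one class to them, and where a whole thing is asked for, a point or a joint stands for the part that bears it (a point fixed in the world has none). Each returns a list of dicts, best first, with "confidence" (0 to 1); they miss things now and then, are a little off and sometimes report something else, mostly with a low value. They report only what shows in the picture. A call takes as long as a camera call.
- cams.search_frame(query, camera): "at" ([column, row] in pixels, amid what is visible of it).
The state is a dict: "t": time; "joint_pos": joint angles; "qvel": joint speeds; "effort": joint torques, N m; "position": TCP position; "tcp_rot": TCP orientation; "force": force on the tool from outside, world axes, zero at the start; "ft_torque": the same for the moment, N m; "finger_gap": finger opening in m; "finger_force": force on a finger pad.
Only numpy, scipy, OpenCV 4.12 (cv2) and the standard library are available. Lean on these libraries where they do the work, as an engineer would, in place of code of your own. Each camera call takes 0.05 s, during which the arm holds its last target. There are 200 camera calls.

## Working session

There is one attempt and no reset: what is moved stays moved. The work goes in short steps, Python scripts to look and compute and a tool call to move; the robot and the scene stay as the last step left them, time stands still between calls to the robot, and variables do not carry over. Pictures are saved under pics/ and viewed, at most 10 in all, crops included, and the job is handed in when it is done.

Besides the shell and the picture viewer there is one more tool, called after ">>>" as name([rows], argument=value, ...), one row to a line, values as JSON. play_rows: Moves the arm, as the interface text tells. Its arguments: {"type":"object","properties":{"targets":{"type":"array","items":{"type":"array"}},"hand":{"type":"number"},"newtons":{"type":"number"}},"required":["targets"]}

```bash
mkdir -p pics
cat > h.py <<'E'
import numpy as np, cv2
from scipy.spatial.transform import Rotation as R
from bench import arm, cams
def snap(n,f=None):
    im=cams.snapshot(n)
    if f: cv2.imwrite('pics/'+f,im[:,:,::-1])
    return im
def campose(n,st=None):
    c=cams.get_calibration(n)
    if n!='wrist': return c,np.array(c['pose'])
    st=st or arm.get_state(); T=np.eye(4); T[:3,:3]=R.from_quat(st['tcp_rot']).as_matrix(); T[:3,3]=st['position']
    return c,T@np.array(c['T_tool_cam'])
def ray(n,px,st=None):
    c,T=campose(n,st); K=np.array(c['intrinsics']); k=c['k1']
    d=np.array([(px[0]-K[0,2])/K[0,0],(px[1]-K[1,2])/K[1,1]]); u=d.copy()
    for _ in range(20): u=d/(1+k*(u@u))
    return T[:3,3],T[:3,:3]@np.array([u[0],u[1],1])
def atz(n,px,z,st=None):
    o,d=ray(n,px,st); return o+d*(z-o[2])/d[2]
def proj(n,P,st=None):
    c,T=campose(n,st); K=np.array(c['intrinsics']); p=np.linalg.inv(T)@np.append(P,1)
    u=p[:2]/p[2]; u=u*(1+c['k1']*(u@u)); return K[:2,:2]@u+K[:2,2]
def tri(a,b):
    A=[];B=[]
    for o,d in (a,b):
        d=d/np.linalg.norm(d);M=np.eye(3)-np.outer(d,d);A.append(M);B.append(M@o)
    return np.linalg.solve(sum(A),sum(B))
E
python3 - <<'E'
from h import *
ims=[]
for n in ("scene","top"):
    snap(n,n+'0.png')
    c,T=campose(n); print(n,T[:3,3].round(3),T[:3,2].round(2),c['intrinsics'][0][0],c['k1'])
    for q in ("stone_cup","spare_cup","nest","slide_knob","lever_ball","finger_tip","lever_hub","drill_stand"):
        for r in cams.search_frame(q,n)[:2]: print(q,np.round(r['at'],1),round(r['confidence'],2))
st=arm.get_state(); print(st['position'],st['tcp_rot'],st['t'],cams.get_calibration('wrist'))
E
```

```text
scene [ 0.592 -0.893  1.275] [-0.05  0.61 -0.79] 537.1346677269732 -0.14346432727711086
stone_cup [253. 323.] 0.85
stone_cup [296.6 179.8] 0.28
spare_cup [260.1 389.1] 0.9
nest [297.6 179.8] 0.77
slide_knob [295.6 179.2] 0.89
lever_ball [307.1 220.9] 0.58
lever_ball [296.5 214.7] 0.36
drill_stand [296.3 218.3] 0.92
top [ 0.288 -0.076  1.652] [ 0.17 -0.01 -0.99] 485.9630509967931 -0.11772981280456578
stone_cup [339.1 243.5] 0.77
spare_cup [387.3 231.6] 0.67
nest [210.8 219.8] 0.87
lever_ball [289.7 225.9] 0.59
lever_hub [269.1 199.5] 0.74
lever_hub [275.1 210.3] 0.3
drill_stand [258.6 213.1] 0.86
drill_stand [210.4 218.9] 0.36
[0.18781272 0.49026018 0.23133502] [1.81885075e-01 9.83319795e-01 1.26352030e-05 7.11798130e-06] 0.9 {'intrinsics': array([[294.2152288 ,   0.        , 280.9292242 ],
       [  0.        , 294.2152288 , 220.21900396],
       [  0.        ,   0.        ,   1.        ]]), 'k1': -0.037109553829192427, 'T_tool_cam': array([[-3.49447279e-05, -9.46030019e-01, -3.24079006e-01,
         8.40760759e-02],
       [ 9.99999932e-01, -1.52237375e-04,  3.36573486e-04,
        -3.03657600e-04],
       [-3.67745558e-04, -3.24078972e-01,  9.46029960e-01,
        -1.43251395e-01],
       [ 0.00000000e+00,  0.00000000e+00,  0.00000000e+00,
         1.00000000e+00]])}
```

View pics/scene0.png

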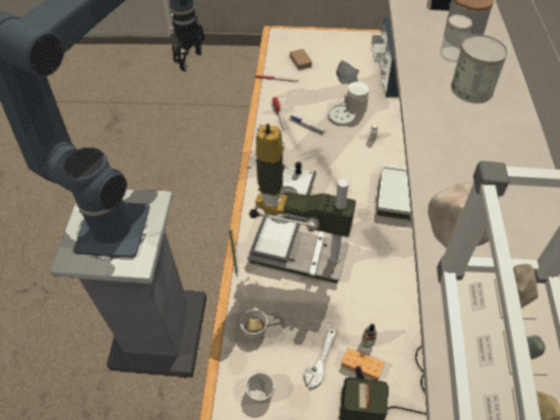

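View pics/top0.png

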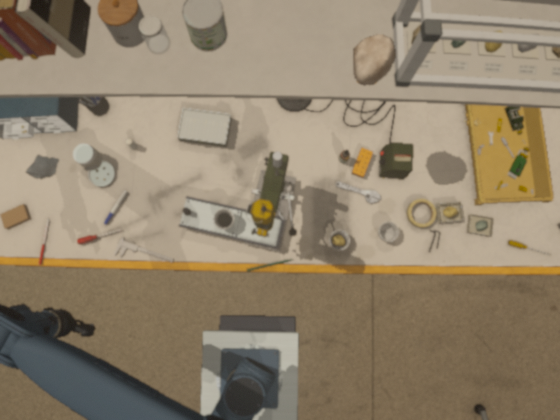

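Scene shows the stone cup (254,323), the spare cup (260,388) and the stand with its slide running away to world +y. Top view: holder cup (223,219), knob (189,211), drill (262,212), stone cup (339,241). Next I'll enlarge and fit the stand pose.

Run:
```python
from h import *
a=cv2.imread('pics/top0.png')[145:270,170:365]; cv2.imwrite('pics/c1.png',cv2.resize(a,None,fx=4,fy=4,interpolation=cv2.INTER_CUBIC))
a=cv2.imread('pics/scene0.png')[120:345,225:365]; cv2.imwrite('pics/c2.png',cv2.resize(a,None,fx=2.6,fy=2.6,interpolation=cv2.INTER_CUBIC))
for n,p,z in (("top",(338.5,241),.045),("scene",(254,322),.045),("top",(223,219),.091),("top",(189,211),.087),("top",(290,228),.276),("scene",(260.1,387),.045),("top",(387.3,231.6),.045),("scene",(253.5,213.5),.276)): print(n,p,atz(n,p,z).round(3))
```

```text
top (338.5, 241) [ 0.454 -0.287  0.045]
scene (254, 322) [ 0.46  -0.293  0.045]
top (223, 219) [0.514 0.094 0.091]
top (189, 211) [0.538 0.207 0.087]
top (290, 228) [ 0.465 -0.118  0.276]
scene (260.1, 387) [ 0.492 -0.461  0.045]
top (387.3, 231.6) [ 0.488 -0.452  0.045]
scene (253.5, 213.5) [ 0.455 -0.126  0.276]
```

View pics/c1.png

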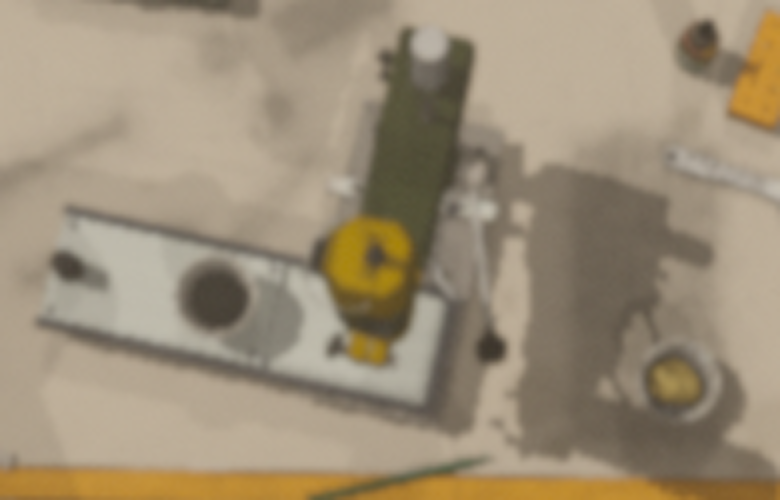

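View pics/c2.png

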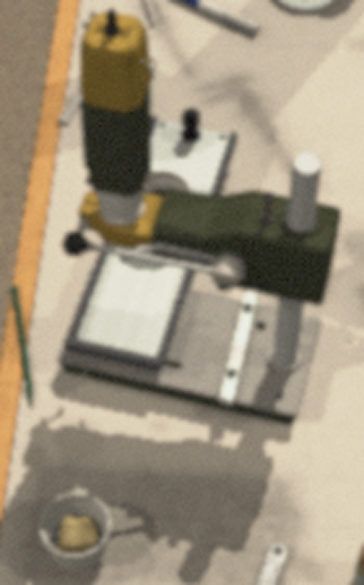

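```bash
cat > fit.py <<'E'
from h import *
from scipy.optimize import least_squares
obs=[("top",(223.75,218.75),'rim'),("top",(187,210.75),'knob'),("top",(292.5,231.75),'ball'),("scene",(253.5,213.1),'ball'),("scene",(298,164),'knob')]
def pts(s): return {'rim':(0,.162-s,.091),'knob':(0,.292-s,.087),'ball':(-.090,-.076,.276)}
# slide x line = drill axis x
def W(p,q):
    c,s=np.cos(p[2]),np.sin(p[2]); return np.array([p[0]+c*q[0]-s*q[1],p[1]+s*q[0]+c*q[1],q[2]])
def loc(k,s):
    q=np.array(pts(s)[k]); 
    if k!='ball': q[0]=-.0735
    return q
def res(p): return np.concatenate([proj(n,W(p,loc(k,p[3])))-np.array(u) for n,u,k in obs])
if __name__=='__main__':
    r=least_squares(res,[.53,-.06,-.2,.01]); print(r.x.round(4),r.fun.round(1))
    for k in ('rim','knob','ball'): print(k,W(r.x,loc(k,r.x[3])).round(3))
    print('drill',W(r.x,(-.0735,.012,.2)))
E
cat > plan.py <<'E'
from h import *
import sys
def rotyaw(a): # tool z down, tool x at azimuth a (deg)
    a=np.radians(a); x=np.array([np.cos(a),np.sin(a),0]); z=np.array([0,0,-1.]); return np.column_stack([x,np.cross(z,x),z])
def plan(wps,cmd=None):
    st=arm.get_state(); p,Rm=cmd or (np.array(st['position']),R.from_quat(st['tcp_rot']).as_matrix())
    for q,Rq in wps:
        while 1:
            d=np.array(q)-p; w=R.from_matrix(Rm.T@Rq).as_rotvec()
            f=min(1,.20/max(1e-9,np.linalg.norm(d)),.6/max(1e-9,np.linalg.norm(w)))
            s=np.round(Rm.T@d*f,4); v=np.round(w*f,3)
            n=max(int(np.ceil(np.linalg.norm(s)/.0417)),int(np.ceil(np.linalg.norm(v)/.125)),1)
            print(s.tolist(),v.tolist(),'rows>=',n)
            p=p+Rm@s; Rm=Rm@R.from_rotvec(v).as_matrix()
            if f==1: break
    return p,Rm
E
python3 fit.py
python3 - <<'E'
from plan import *
plan([((.40,.14,.28),rotyaw(168))])
E
```

```text
[ 0.5579 -0.0685 -0.2021  0.0162] [ 0.9 -0.2 -0.7 -0.7 -0.1 -0.1 -0.2  0.1 -0.6 -0.2]
rim [0.515 0.089 0.091]
knob [0.541 0.216 0.087]
ball [ 0.454 -0.125  0.276]
drill [ 0.48830309 -0.04198225  0.2       ]
[-0.1569, -0.1218, -0.0236] [0.0, 0.0, -0.076] rows>= 5
[-0.1471, -0.1334, -0.0236] [0.0, 0.0, -0.076] rows>= 5
[-0.0085, -0.0089, -0.0015] [0.0, 0.0, -0.004] rows>= 1
```

>>> play_rows([
  [[-0.157, -0.122, -0.024], [0, 0, -0.076]],
  [[-0.157, -0.122, -0.024], [0, 0, -0.076]],
  [[-0.157, -0.122, -0.024], [0, 0, -0.076]],
  [[-0.157, -0.122, -0.024], [0, 0, -0.076]],
  [[-0.157, -0.122, -0.024], [0, 0, -0.076]],
], hand=1)

```text
t: 1.32
position: [0.2916, 0.3181, 0.2559]
tcp_rot: [0.144, 0.99, 0.0, 0.001]
force: [1.1, 0.9, -0.4]
finger_gap: 0.0853
finger_force: 0.0
```

>>> play_rows([
  [[-0.15, -0.135, -0.024], [0, 0, -0.08]],
  [[-0.15, -0.135, -0.024], [0, 0, -0.08]],
  [[-0.15, -0.135, -0.024], [0, 0, -0.08]],
  [[-0.15, -0.135, -0.024], [0, 0, -0.08]],
  [[-0.15, -0.135, -0.024], [0, 0, -0.08]],
])

```text
t: 1.73
position: [0.3969, 0.1457, 0.2799]
tcp_rot: [0.105, 0.994, 0.0, 0.001]
force: [0.6, 0.7, 0.0]
finger_gap: 0.0854
finger_force: 0.0
```

Run:
```python
from h import *
st=arm.get_state(); print(st['position'],st['t'],st['joint_pos'],np.abs(st['qvel']).max())
snap('wrist','w1.png')
from fit import W,loc
p=[ 0.5579,-0.0685,-0.2021,0.0162]
for q in ('nest','slide_knob','finger_tip','lever_hub'):
  for r in cams.search_frame(q,'wrist')[:2]: print(q,np.round(r['at'],1),round(r['confidence'],2))
for k in ('rim','knob','ball'): print(k,proj('wrist',W(p,loc(k,p[3])),st).round(1))
from plan import *
plan([((.27,.02,.30),rotyaw(168.4)),((.30,-.2,.28),rotyaw(168.4)),((.43,-.285,.2),rotyaw(168.4))])
```

```text
[0.39685587 0.14569876 0.27994599] 1.7333 [ 1.93205437e-01 -1.98794896e-01 -3.55515653e-02  1.73263458e+00
 -3.51146118e-04  4.03773561e-01] 0.9892630165072192
nest [295.2 277.5] 0.73
slide_knob [292.9 274.3] 0.82
lever_hub [113.4 395.2] 0.93
rim [257.5 290.9]
knob [356.3 288.3]
ball [-57.4 406.1]
[0.0962, -0.1515, -0.0207] [0.0, -0.001, -0.008] rows>= 5
[-0.0661, -0.1879, 0.0179] [0.0, 0.0, -0.0] rows>= 5
[-0.0075, -0.0215, 0.002] [0.0, 0.0, -0.0] rows>= 1
[-0.1444, -0.0572, 0.0801] [0.0, 0.0, -0.0] rows>= 5
```

View pics/w1.png

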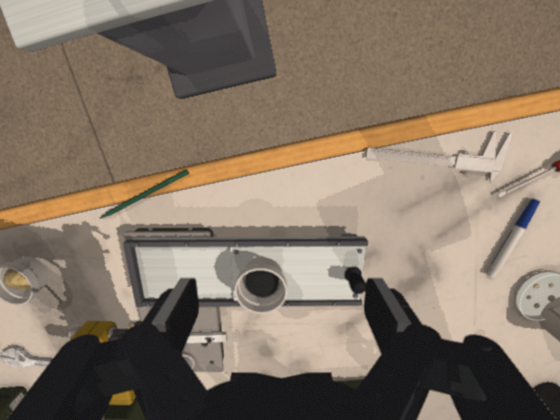

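Wrist view (arm still settling): holder cup rim about (261,285), knob (355,278), stone cup at far left (17,281). The prediction is within 5 px; I take a still picture and fit the rim.

>>> play_rows([
  [[0, 0, 0], [0, 0, 0]],
  [[0, 0, 0], [0, 0, 0]],
])

```text
t: 2.15
position: [0.3952, 0.1491, 0.2792]
tcp_rot: [0.103, 0.995, 0.0, -0.0]
force: [0.4, -0.1, -0.5]
finger_gap: 0.0853
finger_force: 0.0
```

Run:
```python
from h import *
from fit import W,loc
st=arm.get_state(); print(st['position'],np.abs(st['qvel']).max())
im=snap('wrist','w2.png')[:,:,::-1].copy()
np.save('w2st.npy',np.array([*st['position'],*st['tcp_rot']]))
p=[ 0.5579,-0.0685,-0.2021,0.0162]
big=cv2.resize(im[225:325,110:390],None,fx=2.8,fy=2.8,interpolation=cv2.INTER_CUBIC)
def ring(c,r,col):
    q=[(proj('wrist',c+r*np.array([np.cos(a),np.sin(a),0]),st)-[110,225])*2.8 for a in np.linspace(0,6.283,40)]
    cv2.polylines(big,[np.int32(q)],True,col,1)
ring(W(p,loc('rim',p[3])),.0345,(0,0,255)); ring(W(p,loc('knob',p[3])),.011,(0,255,0))
cv2.imwrite('pics/w2c.png',big)
for k in ('rim','knob'): print(k,proj('wrist',W(p,loc(k,p[3])),st).round(1))
```

```text
[0.39523066 0.14907758 0.27923125] 0.004476189469048973
rim [254.9 293. ]
knob [353.7 290.7]
```

View pics/w2c.png

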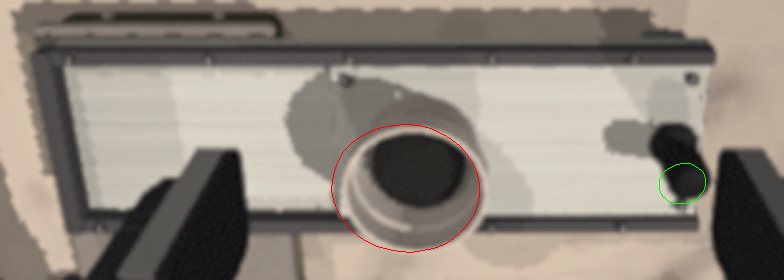

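Still picture: holder rim centre at (258.6,292.9) px and knob top at (355.7,289.6), about 3 mm on +y from the fit. Now to the stone cup.

Run:
```python
from plan import *
print(atz('wrist',(258.6,292.9),.091).round(4),atz('wrist',(355.7,289.6),.087).round(4))
plan([((.28,.06,.30),rotyaw(168.4)),((.27,-.1,.30),rotyaw(168.4)),((.31,-.24,.27),rotyaw(168.4)),((.41,-.285,.2),rotyaw(168.4))])
```

```text
[0.5161 0.0938 0.091 ] [0.5402 0.2192 0.087 ]
[0.0945, -0.1109, -0.0207] [0.0, -0.0, -0.005] rows>= 4
[-0.0223, -0.1587, -0.0001] [0.0, -0.0, 0.0] rows>= 4
[-0.0673, -0.1292, 0.03] [0.0, -0.0, 0.0] rows>= 4
[-0.1071, -0.024, 0.07] [0.0, -0.0, 0.0] rows>= 4
```

>>> play_rows([
  [[0.0945, -0.111, -0.021], [0, 0, -0.005]],
  [[0.0945, -0.111, -0.021], [0, 0, -0.005]],
  [[0.0945, -0.111, -0.021], [0, 0, -0.005]],
  [[0.0945, -0.111, -0.021], [0, 0, -0.005]],
])

```text
t: 2.53
position: [0.2774, 0.0587, 0.3011]
tcp_rot: [0.101, 0.995, -0.0, -0.0]
force: [1.2, -0.6, 1.1]
finger_gap: 0.0852
finger_force: 0.0
```

>>> play_rows([
  [[-0.0225, -0.159, 0], [0, 0, 0]],
  [[-0.0225, -0.159, 0], [0, 0, 0]],
  [[-0.0225, -0.159, 0], [0, 0, 0]],
  [[-0.0225, -0.159, 0], [0, 0, 0]],
])

```text
t: 2.87
position: [0.2696, -0.1024, 0.3006]
tcp_rot: [0.101, 0.995, -0.001, 0.001]
force: [1.9, 0.5, 0.5]
finger_gap: 0.0855
finger_force: 0.0
```

>>> play_rows([
  [[-0.067, -0.129, 0.03], [0, 0, 0]],
  [[-0.067, -0.129, 0.03], [0, 0, 0]],
  [[-0.067, -0.129, 0.03], [0, 0, 0]],
  [[-0.067, -0.129, 0.03], [0, 0, 0]],
])

```text
t: 3.2
position: [0.31, -0.2439, 0.2687]
tcp_rot: [0.103, 0.995, -0.0, -0.0]
force: [0.5, 0.3, 0.8]
finger_gap: 0.0855
finger_force: 0.0
```

>>> play_rows([
  [[-0.107, -0.024, 0.07], [0, 0, 0]],
  [[-0.107, -0.024, 0.07], [0, 0, 0]],
  [[-0.107, -0.024, 0.07], [0, 0, 0]],
  [[-0.107, -0.024, 0.07], [0, 0, 0]],
  [[-0.107, -0.024, 0.07], [0, 0, 0]],
])

```text
t: 3.62
position: [0.4096, -0.2847, 0.1965]
tcp_rot: [0.101, 0.995, 0.002, -0.003]
force: [-0.4, -0.1, -0.4]
finger_gap: 0.0856
finger_force: 0.0
```

Run:
```python
from h import *
st=arm.get_state(); print(st['position'],st['tcp_rot'],st['t'],np.abs(st['qvel']).max())
im=snap('wrist','w3.png')[:,:,::-1].copy()
for q in ('stone_cup','spare_cup'):
  for r in cams.search_frame(q,'wrist')[:2]: print(q,np.round(r['at'],1),round(r['confidence'],2))
c=np.array([.457,-.290,.045]); 
def ring(c,r,col):
    q=[proj('wrist',c+r*np.array([np.cos(a),np.sin(a),0]),st)*8 for a in np.linspace(0,6.283,60)]
    cv2.polylines(im,[np.int32(q)],True,col,1,shift=3)
ring(c,.0345,(0,0,255)); print(proj('wrist',c,st))
cv2.imwrite('pics/w3c.png',cv2.resize(im[180:400,160:400],None,fx=2.5,fy=2.5,interpolation=cv2.INTER_CUBIC))
```

```text
[ 0.40964123 -0.28468728  0.19648792] [ 0.10077358  0.99490236  0.0022499  -0.0029849 ] 3.6167 0.08773311157773955
stone_cup [282.8 243.9] 0.72
spare_cup [148.7 282.3] 0.78
[284.42222887 247.6163402 ]
```

View pics/w3c.png

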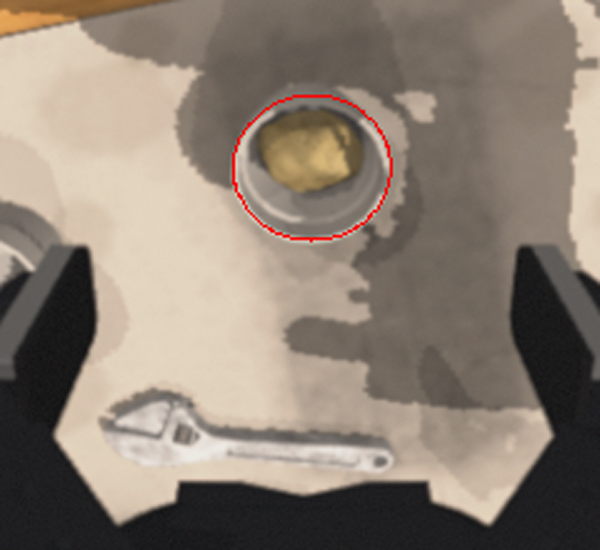

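Red ring (predicted rim at 0.457, -0.290) coincides with the stone cup's rim at px (284,248). Descend and grasp.

Run:
```python
from plan import *
st=arm.get_state(); print(st['position'])
plan([((.457,-.290,.1),rotyaw(168.4)),((.457,-.29,.018),rotyaw(168.4))],(np.array([.4098,-.2848,.2]),rotyaw(168.4)))
```

```text
[ 0.40930203 -0.285663    0.2017625 ]
[-0.0473, 0.0044, 0.1] [0.0, 0.0, 0.0] rows>= 3
[0.0, -0.0, 0.082] [0.0, 0.0, 0.0] rows>= 2
```

>>> play_rows([
  [[-0.0475, 0.0045, 0.1], [0, 0, 0]],
  [[-0.0475, 0.0045, 0.1], [0, 0, 0]],
  [[-0.0475, 0.0045, 0.1], [0, 0, 0]],
  [[-0.0475, 0.0045, 0.1], [0, 0, 0]],
])

```text
t: 4.1
position: [0.455, -0.2891, 0.0962]
tcp_rot: [0.102, 0.995, 0.002, -0.003]
force: [-0.6, 1.2, -1.2]
finger_gap: 0.0854
finger_force: 0.0
```

>>> play_rows([
  [[0, 0, 0.03], [0, 0, 0]],
  [[0, 0, 0.06], [0, 0, 0]],
  [[0, 0, 0.082], [0, 0, 0]],
  [[0, 0, 0.082], [0, 0, 0]],
  [[0, 0, 0.082], [0, 0, 0]],
])

```text
t: 4.52
position: [0.4562, -0.2916, 0.0202]
tcp_rot: [0.102, 0.995, -0.0, 0.0]
force: [-0.1, -0.5, 0.5]
finger_gap: 0.0852
finger_force: 0.0
```

>>> play_rows([
  [[0, 0, 0], [0, 0, 0]],
  [[0, 0, 0], [0, 0, 0]],
  [[0, 0, 0], [0, 0, 0]],
  [[0, 0, 0], [0, 0, 0]],
  [[0, 0, 0], [0, 0, 0]],
], hand=0.6, newtons=30)

```text
t: 4.93
position: [0.4589, -0.2932, 0.0226]
tcp_rot: [0.102, 0.995, -0.002, 0.003]
force: [-1.0, 1.7, 7.4]
finger_gap: 0.0674
finger_force: 35.2
```

>>> play_rows([
  [[0, 0, 0], [0, 0, 0]],
  [[0, 0, 0], [0, 0, 0]],
  [[0, 0, 0], [0, 0, 0]],
])

```text
t: 5.18
position: [0.4589, -0.2932, 0.0226]
tcp_rot: [0.102, 0.995, -0.002, 0.003]
force: [-1.5, 2.7, 6.6]
finger_gap: 0.0675
finger_force: 35.2
```

>>> play_rows([
  [[0, 0, -0.03], [0, 0, 0]],
  [[0, 0, -0.06], [0, 0, 0]],
  [[0, 0, -0.1], [0, 0, 0]],
  [[0, 0, -0.1], [0, 0, 0]],
  [[0, 0, -0.1], [0, 0, 0]],
])

```text
t: 5.6
position: [0.4594, -0.294, 0.1237]
tcp_rot: [0.102, 0.995, -0.003, 0.004]
force: [0.2, 0.1, -2.8]
finger_gap: 0.0676
finger_force: 35.8
```

>>> play_rows([
  [[0, 0, 0], [0, 0, 0]],
  [[0, 0, 0], [0, 0, 0]],
])

```text
t: 5.77
position: [0.4559, -0.2911, 0.1171]
tcp_rot: [0.102, 0.995, 0.001, -0.001]
force: [0.2, 0.2, -2.0]
finger_gap: 0.0678
finger_force: 35.8
```

Run:
```python
from plan import *
st=arm.get_state(); print(st['position'],st['force'],st['finger_gap'],np.abs(st['qvel']).max())
im=snap('wrist','w4.png')[:,:,::-1].copy()
T=np.eye(4);T[:3,:3]=R.from_quat(st['tcp_rot']).as_matrix();T[:3,3]=st['position']
def ring(c,r,col):
    q=[proj('wrist',(T@np.array([c[0]+r*np.cos(a),c[1]+r*np.sin(a),c[2],1]))[:3],st)*8 for a in np.linspace(0,6.283,60)]
    cv2.polylines(im,[np.int32(q)],True,col,1,shift=3)
ring((0,0,-.0265),.0345,(0,0,255))
cv2.imwrite('pics/w4c.png',cv2.resize(im[180:400,160:400],None,fx=3.2,fy=2.7,interpolation=cv2.INTER_CUBIC))
Q=rotyaw(168.4)
plan([((.31,-.24,.25),Q),((.27,-.1,.27),Q),((.28,.06,.27),Q),((.42,.11,.25),Q)],(np.array([.457,-.290,.118]),Q))
```

```text
[ 0.45594197 -0.29107137  0.1170938 ] [ 0.21133814  0.16199326 -1.99120308] 0.0678229786559252 0.01932979601789486
[0.1512, 0.0191, -0.1295] [0.0, 0.0, 0.0] rows>= 5
[0.0029, 0.0003, -0.0025] [0.0, 0.0, 0.0] rows>= 1
[0.0673, 0.1291, -0.02] [0.0, 0.0, 0.0] rows>= 4
[0.0224, 0.1588, 0.0] [0.0, 0.0, 0.0] rows>= 4
[-0.1271, 0.0771, 0.02] [0.0, 0.0, 0.0] rows>= 4
```

View pics/w4c.png

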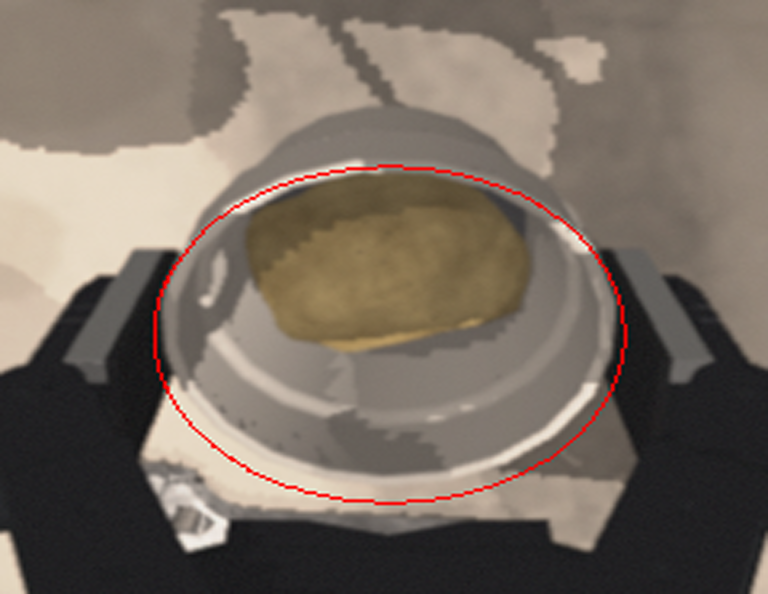

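The held cup's rim is centred between the pads (about 0.3 mm off), rim 22 mm above the TCP. Carry it round the front of the drill.

>>> play_rows([
  [[0.153, 0.0195, -0.132], [0, 0, 0]],
  [[0.153, 0.0195, -0.132], [0, 0, 0]],
  [[0.153, 0.0195, -0.132], [0, 0, 0]],
  [[0.153, 0.0195, -0.132], [0, 0, 0]],
  [[0.153, 0.0195, -0.132], [0, 0, 0]],
])

```text
t: 6.23
position: [0.3089, -0.2401, 0.2502]
tcp_rot: [0.102, 0.995, 0.001, -0.001]
force: [-0.3, -0.2, -1.7]
finger_gap: 0.0674
finger_force: 35.8
```

>>> play_rows([
  [[0.067, 0.129, -0.02], [0, 0, 0]],
  [[0.067, 0.129, -0.02], [0, 0, 0]],
  [[0.067, 0.129, -0.02], [0, 0, 0]],
  [[0.067, 0.129, -0.02], [0, 0, 0]],
])

```text
t: 6.57
position: [0.2695, -0.0984, 0.2701]
tcp_rot: [0.102, 0.995, 0.001, -0.001]
force: [0.2, -0.1, -1.7]
finger_gap: 0.0675
finger_force: 35.8
```

>>> play_rows([
  [[0.0225, 0.159, 0], [0, 0, 0]],
  [[0.0225, 0.159, 0], [0, 0, 0]],
  [[0.0225, 0.159, 0], [0, 0, 0]],
  [[0.0225, 0.159, 0], [0, 0, 0]],
])

```text
t: 6.9
position: [0.2808, 0.0608, 0.2692]
tcp_rot: [0.102, 0.995, 0.0, -0.001]
force: [2.8, -0.8, -1.6]
finger_gap: 0.0674
finger_force: 35.8
```

>>> play_rows([
  [[-0.127, 0.077, 0.02], [0, 0, 0]],
  [[-0.127, 0.077, 0.02], [0, 0, 0]],
  [[-0.127, 0.077, 0.02], [0, 0, 0]],
  [[-0.127, 0.077, 0.02], [0, 0, 0]],
  [[-0.127, 0.077, 0.02], [0, 0, 0]],
])

```text
t: 7.32
position: [0.4242, 0.1097, 0.2457]
tcp_rot: [0.101, 0.995, -0.0, -0.003]
force: [-1.1, -0.8, -2.7]
finger_gap: 0.0673
finger_force: 35.8
```

Run:
```python
from plan import *
st=arm.get_state(); print(st['position'],st['tcp_rot'],st['joint_pos'],st['t'])
Q=rotyaw(168.4)
plan([((.55,.11,.25),Q)])
```

```text
[0.42419199 0.10971045 0.24566557] [ 1.01254918e-01  9.94856769e-01 -3.03276270e-04 -2.71283687e-03] [ 9.94454710e-02 -1.66944757e-01 -7.72261301e-02  1.66595256e+00
  4.88207167e-04  3.02302385e-01] 7.3167
[-0.1231, 0.0256, -0.005] [-0.001, -0.005, -0.0] rows>= 4
```

>>> play_rows([
  [[-0.123, 0.0255, -0.002], [0, 0, 0]],
  [[-0.123, 0.0255, -0.002], [0, 0, 0]],
  [[-0.123, 0.0255, -0.002], [0, 0, 0]],
  [[-0.123, 0.0255, -0.002], [0, 0, 0]],
  [[-0.123, 0.0255, -0.002], [0, 0, 0]],
])

```text
t: 7.73
position: [0.5476, 0.1076, 0.2471]
tcp_rot: [0.103, 0.995, -0.001, -0.005]
force: [-0.3, -0.0, -2.0]
finger_gap: 0.0682
finger_force: 35.8
```

>>> play_rows([
  [[0, 0, 0], [0, 0, 0]],
  [[0, 0, 0], [0, 0, 0]],
])

```text
t: 7.9
position: [0.5461, 0.1082, 0.2526]
tcp_rot: [0.102, 0.995, -0.0, -0.0]
force: [-0.3, -0.2, -1.1]
finger_gap: 0.0677
finger_force: 35.8
```

Run:
```python
from plan import *
st=arm.get_state(); print(st['position'],st['tcp_rot'],st['joint_pos'],st['t'],st['force'])
np.save('w5st.npy',np.array([*st['position'],*st['tcp_rot']]))
w=snap('wrist','w5.png')[:,:,::-1].copy(); s=snap('scene','s5.png')[:,:,::-1]; t=snap('top','t5.png')[:,:,::-1]
for c,col in (((.5161,.0938,.091),(0,0,255)),((.515,.089,.091),(0,255,0))):
    q=[proj('wrist',np.array(c)+.0345*np.array([np.cos(a),np.sin(a),0]),st)*8 for a in np.linspace(0,6.283,60)]
    cv2.polylines(w,[np.int32(q)],True,col,1,shift=3)
S=cv2.resize(s[0:300,0:380],(400,316),interpolation=cv2.INTER_CUBIC); Tt=cv2.resize(t[110:420,140:420],(400,443)) 
left=np.vstack([S,cv2.resize(t[150:350,150:410],(400,284))])
W=w[90:240,170:370]; right=cv2.resize(W,(400,300),interpolation=cv2.INTER_CUBIC)
right=np.vstack([right,cv2.resize(s[90:270,190:390],(400,300),interpolation=cv2.INTER_CUBIC)])
cv2.imwrite('pics/m5.png',np.hstack([left,right]))
```

```text
[0.5461362  0.10816709 0.25261456] [ 1.02206757e-01  9.94763088e-01 -6.46865231e-05 -4.16064138e-04] [7.50633696e-02 1.39450340e-01 2.39832333e-01 1.67202022e+00
 1.95450315e-05 2.79834469e-01] 7.9 [-0.30301259 -0.17983067 -1.09597217]
```

View pics/m5.png

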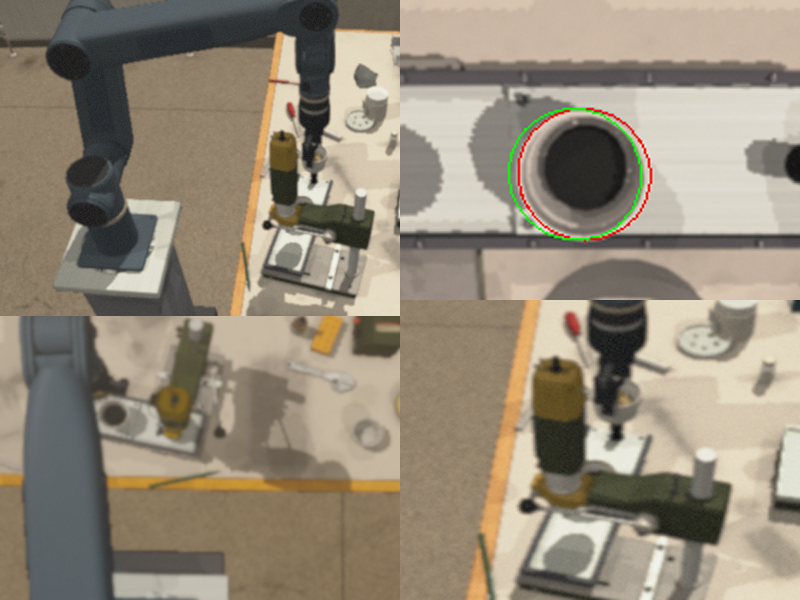

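Run:
```python
from h import *
print(tri(ray('scene',(300,12)),ray('top',(186,172))).round(3))
o,d=ray('scene',(300,12))
for x in (.5,.52,.54,.56): 
    k=(x-o[0])/d[0]; print(x,(o+k*d).round(3))
for z in (.6,.65,.7,.75,.8): print(z,atz('top',(186,172),z).round(3), atz('scene',(300,12),z).round(3))
# left/right edges of forearm at bottom of panel in top
print(tri(ray('scene',(70/1.053,55/1.053)),ray('top',(150+65*.65,150+250*.704))).round(3))
```

```text
[0.539 0.117 0.658]
0.5 [0.5   1.202 0.002]
0.52 [0.52  0.749 0.277]
0.54 [0.54  0.296 0.553]
0.56 [ 0.56  -0.157  0.828]
0.6 [0.544 0.126 0.6  ] [0.543 0.218 0.6  ]
0.65 [0.532 0.116 0.65 ] [0.547 0.136 0.65 ]
0.7 [0.52  0.106 0.7  ] [0.551 0.053 0.7  ]
0.75 [0.508 0.097 0.75 ] [ 0.554 -0.029  0.75 ]
0.8 [0.496 0.087 0.8  ] [ 0.558 -0.111  0.8  ]
[0.138 0.046 0.635]
```

Composite: forearm runs well clear above and left of the drill (z≈0.66 at the wrist); holder rim in the wrist view coincides with the red ring, i.e. (0.516, 0.094). Move over it and lower.

Run:
```python
from plan import *
plan([((.5161,.0938,.135),rotyaw(168.4))])
```

```text
[0.0272, -0.0205, 0.1189] [0.001, 0.002, -0.002] rows>= 3
```

>>> play_rows([
  [[0.027, -0.0205, 0.03], [0, 0, 0]],
  [[0.027, -0.0205, 0.06], [0, 0, 0]],
  [[0.027, -0.0205, 0.09], [0, 0, 0]],
  [[0.027, -0.0205, 0.117], [0, 0, 0]],
  [[0.027, -0.0205, 0.117], [0, 0, 0]],
])

```text
t: 8.47
position: [0.5113, 0.0934, 0.1293]
tcp_rot: [0.102, 0.995, -0.001, -0.006]
force: [-1.7, 0.7, -3.2]
finger_gap: 0.0673
finger_force: 35.8
```

>>> play_rows([
  [[0, 0, 0], [0, 0, 0]],
  [[0, 0, 0], [0, 0, 0]],
  [[0, 0, 0], [0, 0, 0]],
])

```text
t: 8.72
position: [0.5188, 0.0938, 0.1388]
tcp_rot: [0.102, 0.995, 0.0, 0.003]
force: [0.1, -0.2, -1.4]
finger_gap: 0.0676
finger_force: 35.8
```

Run:
```python
from plan import *
st=arm.get_state(); print(st['position'],st['force'])
plan([((.5161,.0938,.110),rotyaw(168.4))])
```

```text
[0.51883676 0.09384768 0.13884389] [ 0.12099566 -0.16071644 -1.40501768]
[0.0028, -0.0006, 0.0288] [0.002, 0.006, -0.002] rows>= 1
```

>>> play_rows([
  [[0, 0, 0.003], [0, 0, 0]],
  [[0, 0, 0.006], [0, 0, 0]],
  [[0, 0, 0.009], [0, 0, 0]],
  [[0, 0, 0.012], [0, 0, 0]],
  [[0, 0, 0.015], [0, 0, 0]],
])

```text
t: 9.13
position: [0.5169, 0.0937, 0.12]
tcp_rot: [0.102, 0.995, -0.0, -0.0]
force: [-0.4, -0.2, -1.8]
finger_gap: 0.0673
finger_force: 35.8
```

>>> play_rows([
  [[0, 0, 0], [0, 0, 0]],
  [[0, 0, 0], [0, 0, 0]],
  [[0, 0, 0], [0, 0, 0]],
  [[0, 0, 0], [0, 0, 0]],
])

```text
t: 9.47
position: [0.517, 0.0937, 0.1204]
tcp_rot: [0.102, 0.995, -0.0, 0.0]
force: [0.7, -0.1, -1.6]
finger_gap: 0.0673
finger_force: 35.8
```

Run:
```python
from plan import *
st=arm.get_state(); print(st['position'],st['tcp_rot'],st['force'])
plan([((.5161,.0938,.110),rotyaw(168.4))])
```

```text
[0.51695981 0.0936794  0.12038663] [ 1.02210423e-01  9.94762797e-01 -2.27815099e-06  8.20325823e-05] [ 0.68449754 -0.10453108 -1.55927837]
[0.0009, -0.0001, 0.0104] [0.0, 0.0, -0.002] rows>= 1
```

>>> play_rows([
  [[0.001, 0, 0.003], [0, 0, 0]],
  [[0.001, 0, 0.006], [0, 0, 0]],
  [[0.001, 0, 0.009], [0, 0, 0]],
  [[0.001, 0, 0.012], [0, 0, 0]],
  [[0.001, 0, 0.014], [0, 0, 0]],
])

```text
t: 9.88
position: [0.5156, 0.0939, 0.1056]
tcp_rot: [0.102, 0.995, -0.0, -0.0]
force: [-0.3, 0.7, -2.6]
finger_gap: 0.0676
finger_force: 35.8
```

>>> play_rows([
  [[0, 0, 0], [0, 0, 0]],
  [[0, 0, 0], [0, 0, 0]],
  [[0, 0, 0], [0, 0, 0]],
])

```text
t: 10.13
position: [0.5159, 0.0939, 0.1063]
tcp_rot: [0.102, 0.995, -0.0, 0.0]
force: [-0.5, -0.5, -1.5]
finger_gap: 0.0678
finger_force: 35.8
```

>>> play_rows([
  [[0, 0, 0.002], [0, 0, 0]],
  [[0, 0, 0.004], [0, 0, 0]],
  [[0, 0, 0.006], [0, 0, 0]],
  [[0, 0, 0.008], [0, 0, 0]],
  [[0, 0, 0.008], [0, 0, 0]],
])

```text
t: 10.55
position: [0.5157, 0.0938, 0.0977]
tcp_rot: [0.102, 0.995, -0.0, -0.0]
force: [0.4, 0.0, -1.6]
finger_gap: 0.0678
finger_force: 35.8
```

>>> play_rows([
  [[0, 0, 0.002], [0, 0, 0]],
  [[0, 0, 0.004], [0, 0, 0]],
  [[0, 0, 0.005], [0, 0, 0]],
  [[0, 0, 0.005], [0, 0, 0]],
])

```text
t: 10.88
position: [0.5162, 0.0935, 0.0933]
tcp_rot: [0.102, 0.995, -0.0, 0.0]
force: [-0.1, -1.6, -1.6]
finger_gap: 0.0673
finger_force: 35.9
```

>>> play_rows([
  [[0, 0, 0.001], [0, 0, 0]],
  [[0, 0, 0.002], [0, 0, 0]],
  [[0, 0, 0.002], [0, 0, 0]],
  [[0, 0, 0.002], [0, 0, 0]],
])

```text
t: 11.22
position: [0.5163, 0.0936, 0.0927]
tcp_rot: [0.102, 0.995, -0.0, 0.001]
force: [-1.6, -2.5, 5.7]
finger_gap: 0.0676
finger_force: 36.6
```

>>> play_rows([
  [[0, 0, 0.001], [0, 0, 0]],
  [[0, 0, 0.002], [0, 0, 0]],
  [[0, 0, 0.002], [0, 0, 0]],
  [[0, 0, 0.002], [0, 0, 0]],
])

```text
t: 11.55
position: [0.5165, 0.094, 0.0926]
tcp_rot: [0.102, 0.995, 0.0, 0.001]
force: [-4.7, -1.7, 11.9]
finger_gap: 0.0674
finger_force: 37.3
```

>>> play_rows([
  [[0, 0, -0.003], [0, 0, 0]],
  [[0, 0, -0.003], [0, 0, 0]],
])

```text
t: 11.72
position: [0.5164, 0.094, 0.0928]
tcp_rot: [0.102, 0.995, 0.0, 0.001]
force: [0.1, -1.1, -0.2]
finger_gap: 0.068
finger_force: 36.0
```

>>> play_rows([
  [[0, 0, 0], [0, 0, 0]],
  [[0, 0, 0], [0, 0, 0]],
  [[0, 0, 0], [0, 0, 0]],
  [[0, 0, 0], [0, 0, 0]],
  [[0, 0, 0], [0, 0, 0]],
], hand=1)

```text
t: 12.13
position: [0.5157, 0.0941, 0.092]
tcp_rot: [0.102, 0.995, 0.0, -0.0]
force: [0.0, 0.7, -0.8]
finger_gap: 0.0854
finger_force: 0.0
```

>>> play_rows([
  [[0, 0, -0.01], [0, 0, 0]],
  [[0, 0, -0.03], [0, 0, 0]],
  [[0, 0, -0.06], [0, 0, 0]],
  [[0, 0, -0.09], [0, 0, 0]],
  [[0, 0, -0.09], [0, 0, 0]],
])

```text
t: 12.55
position: [0.5196, 0.0942, 0.1904]
tcp_rot: [0.102, 0.995, 0.001, 0.006]
force: [1.0, 0.6, 1.2]
finger_gap: 0.085
finger_force: 0.0
```

>>> play_rows([
  [[0.02, 0.06, -0.06], [0, 0, 0]],
  [[0.02, 0.06, -0.06], [0, 0, 0]],
  [[0.02, 0.06, -0.06], [0, 0, 0]],
  [[0.02, 0.06, -0.06], [0, 0, 0]],
  [[0.02, 0.06, -0.06], [0, 0, 0]],
])

```text
t: 12.97
position: [0.5088, 0.1568, 0.2428]
tcp_rot: [0.102, 0.995, -0.0, 0.001]
force: [-0.6, 0.9, -0.5]
finger_gap: 0.0853
finger_force: 0.0
```

Run:
```python
from plan import *
st=arm.get_state(); print(st['position'],st['t'],st['force'],np.abs(st['qvel']).max())
im=snap('wrist','w6.png')[:,:,::-1].copy()
g=cv2.GaussianBlur(cv2.cvtColor(im,cv2.COLOR_BGR2GRAY),(3,3),0).astype(float); gx=cv2.Sobel(g,6,1,0);gy=cv2.Sobel(g,6,0,1); m=np.hypot(gx,gy)
def score(c,r):
    q=np.array([proj('wrist',c+r*np.array([np.cos(a),np.sin(a),0]),st) for a in np.linspace(0,6.283,48)],np.float32)
    return cv2.remap(m.astype(np.float32),q[:,0].reshape(1,-1),q[:,1].reshape(1,-1),1).mean()
best=[]
for z in (.100,.108,.115,.122,.130):
    L=[(score(np.array([.516+i*.001,.0935+j*.001,z]),.0345),i,j) for i in range(-8,9,1) for j in range(-8,9,1)]
    print(z,max(L))
print(proj('wrist',(.516,.0935,.115),st),proj('wrist',(.5402,.2192,.087),st))
cv2.imwrite('pics/w6c.png',cv2.resize(im[180:380,100:400],None,fx=2.6,fy=2.6,interpolation=cv2.INTER_CUBIC))
```

```text
[0.50882735 0.15677385 0.24279173] 12.9667 [-0.60470634  0.90465622 -0.5125134 ] 0.04359172139638231Traceback (most recent call last):
  File "<stdin>", line 10, in <module>
  File "<stdin>", line 6, in score
  File "h.py", line 21, in proj
    c,T=campose(n,st); K=np.array(c['intrinsics']); p=np.linalg.inv(T)@np.append(P,1)
        ~~~~~~~^^^^^^
  File "h.py", line 9, in campose
    c=cams.get_calibration(n)
ValueError: time passes only in moves, steps and waits
```

```bash
sed -i 's/^def campose(n,st=None):/import functools\n@functools.lru_cache(None)\ndef cal(n): return cams.get_calibration(n)\ndef campose(n,st=None):/; s/    c=cams.get_calibration(n)/    c=cal(n)/' h.py
python3 - <<'E'
from plan import *
st=arm.get_state(); print(st['position'])
im=cv2.imread('pics/w6.png')
g=cv2.GaussianBlur(cv2.cvtColor(im,cv2.COLOR_BGR2GRAY),(3,3),0).astype(float); m=np.hypot(cv2.Sobel(g,6,1,0),cv2.Sobel(g,6,0,1)).astype(np.float32)
def score(c,r):
    q=np.array([proj('wrist',c+r*np.array([np.cos(a),np.sin(a),0]),st) for a in np.linspace(0,6.283,48)],np.float32)
    return cv2.remap(m,q[:,0].reshape(1,-1),q[:,1].reshape(1,-1),1).mean().round(1)
for z in (.105,.110,.115,.120,.125):
    print(z,max((score(np.array([.516+i*.001,.0935+j*.001,z]),.0345),i,j) for i in range(-8,9) for j in range(-8,9)))
k=(.5402,.2192,.087)
plan([((k[0],k[1],.2),rotyaw(168.4)),((k[0],k[1],.062),rotyaw(168.4))])
E
```

```text
[0.5083638  0.15622615 0.24167996]
0.105 (np.float32(131.2), 2, -5)
0.11 (np.float32(115.2), 2, -4)
0.115 (np.float32(107.7), 1, -3)
0.12 (np.float32(101.1), 0, -2)
0.125 (np.float32(93.0), -8, 6)
[-0.0184, 0.0682, 0.0416] [-0.001, -0.001, -0.002] rows>= 2
[0.0001, -0.0001, 0.138] [0.0, 0.0, -0.0] rows>= 4
```

>>> play_rows([
  [[-0.0185, 0.068, 0.02], [0, 0, 0]],
  [[-0.0185, 0.068, 0.042], [0, 0, 0]],
  [[-0.0185, 0.068, 0.042], [0, 0, 0]],
  [[-0.0185, 0.068, 0.042], [0, 0, 0]],
])

```text
t: 13.35
position: [0.5385, 0.2188, 0.1952]
tcp_rot: [0.102, 0.995, -0.002, -0.004]
force: [-0.9, -0.6, 0.6]
finger_gap: 0.0856
finger_force: 0.0
```

>>> play_rows([
  [[0, 0, 0.035], [0, 0, 0]],
  [[0, 0, 0.07], [0, 0, 0]],
  [[0, 0, 0.105], [0, 0, 0]],
  [[0, 0, 0.14], [0, 0, 0]],
  [[0, 0, 0.14], [0, 0, 0]],
])

```text
t: 13.77
position: [0.5334, 0.2159, 0.0515]
tcp_rot: [0.103, 0.995, -0.003, -0.008]
force: [-2.1, -1.5, -2.1]
finger_gap: 0.0852
finger_force: 0.0
```

>>> play_rows([
  [[0, 0, 0], [0, 0, 0]],
  [[0, 0, 0], [0, 0, 0]],
  [[0, 0, 0], [0, 0, 0]],
  [[0, 0, 0], [0, 0, 0]],
  [[0, 0, 0], [0, 0, 0]],
], hand=0.15, newtons=30)

```text
t: 14.18
position: [0.5426, 0.22, 0.0634]
tcp_rot: [0.102, 0.995, 0.001, 0.002]
force: [-0.1, 0.0, -0.4]
finger_gap: 0.0256
finger_force: 0.0
```

>>> play_rows([
  [[0, 0, 0], [0, 0, 0]],
  [[0, 0, 0], [0, 0, 0]],
  [[0, 0, 0], [0, 0, 0]],
  [[0, 0, 0], [0, 0, 0]],
  [[0, 0, 0], [0, 0, 0]],
])

```text
t: 14.6
position: [0.5424, 0.2202, 0.0632]
tcp_rot: [0.102, 0.995, 0.001, 0.002]
force: [-0.0, 0.7, 6.0]
finger_gap: 0.0209
finger_force: 29.4
```

>>> play_rows([
  [[0, -0.01, 0], [0, 0, 0]],
  [[0, -0.02, 0], [0, 0, 0]],
  [[0, -0.03, 0], [0, 0, 0]],
  [[0, -0.04, 0], [0, 0, 0]],
  [[0, -0.05, 0], [0, 0, 0]],
])

```text
t: 15.02
position: [0.5325, 0.172, 0.0632]
tcp_rot: [0.102, 0.995, 0.002, 0.003]
force: [0.5, 2.1, 5.7]
finger_gap: 0.0207
finger_force: 29.8
```

>>> play_rows([
  [[0, -0.01, 0], [0, 0, 0]],
  [[0, -0.02, 0], [0, 0, 0]],
  [[0, -0.03, 0], [0, 0, 0]],
  [[0, -0.04, 0], [0, 0, 0]],
  [[0, -0.05, 0], [0, 0, 0]],
])

```text
t: 15.43
position: [0.5223, 0.1229, 0.0632]
tcp_rot: [0.102, 0.995, 0.002, 0.003]
force: [-0.3, 2.6, 6.4]
finger_gap: 0.0209
finger_force: 29.9
```

>>> play_rows([
  [[0, -0.006, 0], [0, 0, 0]],
  [[0, -0.012, 0], [0, 0, 0]],
  [[0, -0.018, 0], [0, 0, 0]],
  [[0, -0.024, 0], [0, 0, 0]],
  [[0, -0.03, 0], [0, 0, 0]],
])

```text
t: 15.85
position: [0.5162, 0.0934, 0.0632]
tcp_rot: [0.102, 0.995, 0.002, 0.003]
force: [0.0, 2.4, 6.3]
finger_gap: 0.021
finger_force: 29.9
```

>>> play_rows([
  [[0, -0.002, 0], [0, 0, 0]],
  [[0, -0.004, 0], [0, 0, 0]],
  [[0, -0.006, 0], [0, 0, 0]],
  [[0, -0.008, 0], [0, 0, 0]],
])

```text
t: 16.18
position: [0.5146, 0.0855, 0.0632]
tcp_rot: [0.102, 0.995, 0.002, 0.003]
force: [0.2, 2.9, 7.4]
finger_gap: 0.021
finger_force: 29.9
```

>>> play_rows([
  [[0, -0.002, 0], [0, 0, 0]],
  [[0, -0.004, 0], [0, 0, 0]],
  [[0, -0.004, 0], [0, 0, 0]],
])

```text
t: 16.43
position: [0.5143, 0.0842, 0.0632]
tcp_rot: [0.101, 0.995, 0.005, 0.003]
force: [0.7, 8.6, 5.4]
finger_gap: 0.0209
finger_force: 30.1
```

>>> play_rows([
  [[0, -0.002, 0], [0, 0, 0]],
  [[0, -0.003, 0], [0, 0, 0]],
  [[0, -0.003, 0], [0, 0, 0]],
])

```text
t: 16.68
position: [0.5143, 0.0841, 0.0633]
tcp_rot: [0.1, 0.995, 0.008, 0.003]
force: [3.3, 15.5, 4.2]
finger_gap: 0.0211
finger_force: 30.5
```

Slide is at its end stop (139 mm travel, force rises to 15 N), and the travel line gives stand yaw −0.204, matching the fit. Release and plan a side look at the finger.

```bash
cat >> plan.py <<'E'
YAW=-.204; ORG=np.array([.5575,-.0698,0])
RS=R.from_euler('z',YAW).as_matrix()
def S(q): return ORG+RS@np.array(q)
def lookpose(P,a,tau,L):
    Q=rotyaw(a)@R.from_euler('y',-tau).as_matrix()
    T=np.array(cal('wrist')['T_tool_cam']); 
    return P-L*(Q@T[:3,2])-Q@T[:3,3],Q
E
python3 - <<'E'
from plan import *
st=arm.get_state(); print(st['position'],st['force'])
P=S((-.03,-.05,.23)); print('ball',S((-.09,-.076,.276)))
for tau in (.5,.7):
  for L in (.28,.33):
    p,Q=lookpose(P,258.4,tau,L); print(tau,L,p.round(3),'toolz',Q[:,2].round(2),'wrist j',(p-.3*Q[:,2]).round(3), 'TCP stand',(RS.T@(p-ORG)).round(3))
Q0=rotyaw(168.4)
p,Q=lookpose(P,258.4,.6,.30)
cmd=(np.array([.5145,.0845,.20]),Q0)
plan([((.40,.13,.27),Q0),((.28,.05,.33),Q0),((.26,-.11,.36),rotyaw(198)),((.32,-.27,.36),rotyaw(230)),((.37,-.3,.36),rotyaw(258.4)),(p,Q)],cmd)
E
```

```text
[0.51434198 0.08413725 0.06328384] [ 3.33016149 15.45923985  4.19156816]
ball [ 0.45396955 -0.12599115  0.276     ]
0.5 0.28 [ 0.505 -0.175  0.334] toolz [ 0.1   0.47 -0.88] wrist j [ 0.476 -0.316  0.597] TCP stand [-0.03  -0.114  0.334]
0.5 0.33 [ 0.498 -0.212  0.367] toolz [ 0.1   0.47 -0.88] wrist j [ 0.469 -0.353  0.631] TCP stand [-0.03  -0.151  0.367]
0.7 0.28 [ 0.501 -0.194  0.319] toolz [ 0.13  0.63 -0.76] wrist j [ 0.462 -0.384  0.548] TCP stand [-0.03  -0.133  0.319]
0.7 0.33 [ 0.493 -0.236  0.344] toolz [ 0.13  0.63 -0.76] wrist j [ 0.454 -0.426  0.574] TCP stand [-0.03  -0.176  0.344]
[0.1213, 0.0215, -0.07] [0.0, 0.0, 0.0] rows>= 4
[0.1015, -0.1024, -0.06] [0.0, 0.0, 0.0] rows>= 4
[-0.0126, -0.1608, -0.03] [0.0, 0.0, -0.517] rows>= 5
[-0.0076, -0.1707, 0.0] [0.0, 0.0, -0.558] rows>= 5
[-0.0091, -0.0576, 0.0] [0.0, 0.0, -0.496] rows>= 4
[-0.1231, -0.1072, 0.0214] [0.0, -0.6, 0.0] rows>= 5
[0.0, -0.0, -0.0] [0.0, 0.0, 0.0] rows>= 1
```

>>> play_rows([
  [[0, 0, 0], [0, 0, 0]],
  [[0, 0, 0], [0, 0, 0]],
  [[0, 0, 0], [0, 0, 0]],
  [[0, 0, 0], [0, 0, 0]],
  [[0, 0, 0], [0, 0, 0]],
], hand=1)

```text
t: 17.1
position: [0.5106, 0.0772, 0.06]
tcp_rot: [0.102, 0.995, -0.0, -0.0]
force: [0.5, -0.0, 0.2]
finger_gap: 0.0799
finger_force: 0.0
```

>>> play_rows([
  [[0, 0.005, -0.02], [0, 0, 0]],
  [[0, 0.01, -0.05], [0, 0, 0]],
  [[0, 0.02, -0.09], [0, 0, 0]],
  [[0, 0.02, -0.13], [0, 0, 0]],
  [[0, 0.02, -0.13], [0, 0, 0]],
])

```text
t: 17.52
position: [0.5195, 0.0974, 0.1997]
tcp_rot: [0.102, 0.995, 0.001, 0.007]
force: [1.4, 0.1, 1.1]
finger_gap: 0.0856
finger_force: 0.0
```

>>> play_rows([
  [[0.14, 0.01, -0.06], [0, 0, 0]],
  [[0.14, 0.01, -0.06], [0, 0, 0]],
  [[0.14, 0.01, -0.06], [0, 0, 0]],
  [[0.14, 0.01, -0.06], [0, 0, 0]],
  [[0.14, 0.01, -0.06], [0, 0, 0]],
])

```text
t: 17.93
position: [0.3775, 0.1363, 0.2538]
tcp_rot: [0.101, 0.995, 0.001, 0.002]
force: [0.5, 0.0, 0.7]
finger_gap: 0.0851
finger_force: 0.0
```

Run:
```python
from plan import *
P=S((-.03,-.05,.23))
p,Q=lookpose(P,258.4,.6,.33); print(p)
plan([((.27,.03,.34),rotyaw(178)),((.26,-.13,.36),rotyaw(208)),((.34,-.28,.37),rotyaw(238)),((.40,-.3,.37),rotyaw(258.4)),(p,Q)])
```

```text
[ 0.49491976 -0.22457401  0.35652239]
[0.0836, -0.1256, -0.0868] [0.002, 0.004, -0.168] rows>= 5
[0.0045, -0.1602, -0.0199] [0.0, -0.0, -0.523] rows>= 5
[-0.0003, -0.1701, -0.0101] [0.0, -0.0, -0.524] rows>= 5
[-0.0148, -0.0614, 0.0] [0.0, -0.0, -0.356] rows>= 3
[-0.093, -0.0778, 0.0134] [0.0, -0.6, -0.0] rows>= 5
[0.0, -0.0001, 0.0] [0.0, -0.0, -0.0] rows>= 1
```

>>> play_rows([
  [[0.0835, -0.1255, -0.087], [0, 0, -0.168]],
  [[0.0835, -0.1255, -0.087], [0, 0, -0.168]],
  [[0.0835, -0.1255, -0.087], [0, 0, -0.168]],
  [[0.0835, -0.1255, -0.087], [0, 0, -0.168]],
  [[0.0835, -0.1255, -0.087], [0, 0, -0.168]],
])

```text
t: 18.35
position: [0.271, 0.0268, 0.341]
tcp_rot: [0.021, 1.0, -0.002, 0.003]
force: [-0.1, -0.1, 0.5]
finger_gap: 0.0853
finger_force: 0.0
```

>>> play_rows([
  [[0.0045, -0.16, -0.02], [0, 0, -0.523]],
  [[0.0045, -0.16, -0.02], [0, 0, -0.523]],
  [[0.0045, -0.16, -0.02], [0, 0, -0.523]],
  [[0.0045, -0.16, -0.02], [0, 0, -0.523]],
  [[0.0045, -0.16, -0.02], [0, 0, -0.523]],
])

```text
t: 18.77
position: [0.2651, -0.1124, 0.3545]
tcp_rot: [-0.195, 0.981, -0.0, 0.0]
force: [1.8, 0.3, -0.4]
finger_gap: 0.085
finger_force: 0.0
```

>>> play_rows([
  [[0, -0.17, -0.01], [0, 0, -0.524]],
  [[0, -0.17, -0.01], [0, 0, -0.524]],
  [[0, -0.17, -0.01], [0, 0, -0.524]],
  [[0, -0.17, -0.01], [0, 0, -0.524]],
  [[0, -0.17, -0.01], [0, 0, -0.524]],
])

```text
t: 19.18
position: [0.3311, -0.2745, 0.3603]
tcp_rot: [-0.44, 0.898, 0.002, -0.001]
force: [0.4, 0.4, -1.4]
finger_gap: 0.0855
finger_force: 0.0
```

>>> play_rows([
  [[-0.015, -0.0615, 0], [0, 0, -0.356]],
  [[-0.015, -0.0615, 0], [0, 0, -0.356]],
  [[-0.015, -0.0615, 0], [0, 0, -0.356]],
  [[-0.015, -0.0615, 0], [0, 0, -0.356]],
])

```text
t: 19.52
position: [0.3879, -0.2949, 0.3622]
tcp_rot: [-0.593, 0.805, 0.002, -0.0]
force: [0.1, 0.1, 0.3]
finger_gap: 0.0857
finger_force: 0.0
```

>>> play_rows([
  [[-0.093, -0.078, 0.0135], [0, -0.6, 0]],
  [[-0.093, -0.078, 0.0135], [0, -0.6, 0]],
  [[-0.093, -0.078, 0.0135], [0, -0.6, 0]],
  [[-0.093, -0.078, 0.0135], [0, -0.6, 0]],
  [[-0.093, -0.078, 0.0135], [0, -0.6, 0]],
])

```text
t: 19.93
position: [0.4903, -0.2279, 0.3507]
tcp_rot: [-0.565, 0.769, 0.177, 0.24]
force: [-0.1, -0.2, -0.9]
finger_gap: 0.0854
finger_force: 0.0
```

>>> play_rows([
  [[0, 0, 0], [0, 0, 0]],
  [[0, 0, 0], [0, 0, 0]],
  [[0, 0, 0], [0, 0, 0]],
])

```text
t: 20.18
position: [0.489, -0.2282, 0.3521]
tcp_rot: [-0.565, 0.77, 0.174, 0.237]
force: [-0.7, 0.1, 0.2]
finger_gap: 0.0855
finger_force: 0.0
```

Run:
```python
from plan import *
st=arm.get_state(); print(st['position'],st['tcp_rot'],st['t'],np.abs(st['qvel']).max())
import json; json.dump({k:np.array(st[k]).tolist() for k in ('position','tcp_rot')},open('w7.json','w'))
im=snap('wrist','w7.png')
for q in ('finger_tip','lever_ball','lever_hub','setting_finger','drill_stand_feed_lever','stone_cup','nest'):
  for r in cams.search_frame(q,'wrist')[:2]: print(q,np.round(r['at'],1),round(r['confidence'],2))
print('ball pred',proj('wrist',S((-.09,-.076,.276)),st),'hub',proj('wrist',S((.0424,-.076,.222)),st))
for f in (.35,.45,.55): print(f,[proj('wrist',S((.0424-.098*np.cos(.387-f),y,.222+.098*np.sin(.387-f))),st).round(1) for y in (-.06,-.045,-.03)])
```

```text
[ 0.48902877 -0.22823142  0.35208698] [-0.56547346  0.77042235  0.17410306  0.23743904] 20.1833 0.032233102688271245
finger_tip [276.2 235. ] 0.86
lever_ball [297.4 240.4] 0.61
lever_ball [320.1 180.3] 0.36
lever_hub [293.7 264. ] 0.87
setting_finger [285.3 233.8] 0.64
setting_finger [281.7 231.2] 0.36
drill_stand_feed_lever [297.5 239.5] 0.59
stone_cup [319.7 179.3] 0.73
nest [314.1 156.1] 0.93
ball pred [348.12568781 245.22248828] hub [218.58083977 209.58314412]
0.35 [array([309. , 215.6]), array([309.4, 223.6]), array([309.7, 231.1])]
0.45 [array([308.4, 208.7]), array([308.8, 216.8]), array([309.1, 224.4])]
0.55 [array([307. , 202.1]), array([307.4, 210.3]), array([307.7, 218. ])]
```

Run:
```python
import cv2
im=cv2.imread('pics/w7.png'); cv2.imwrite('pics/w7c.png',cv2.resize(im[140:290,190:380],None,fx=4,fy=4,interpolation=cv2.INTER_CUBIC))
```

```text
(no output)
```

View pics/w7c.png

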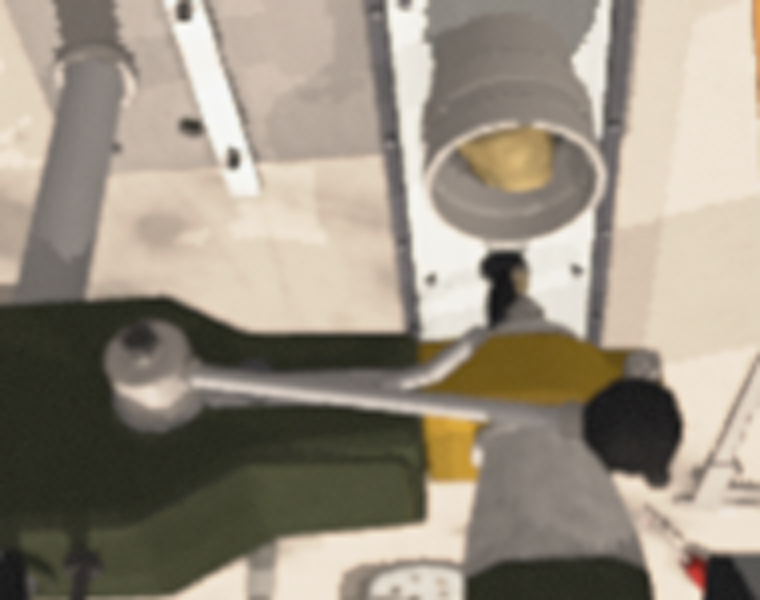

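The picture shows the stone cup seated evenly in the holder under the drill. Ball at crop (632,425), as predicted; bar to the hub at (145,355); the finger's flat arm runs behind the bar from about (200,390) to (400,380), then its round end bends to about (478,338). I'll extract its line numerically.

Run:
```python
import cv2,numpy as np
im=cv2.imread('pics/w7.png').astype(int); g=im.sum(2)//3; hsv=cv2.cvtColor(im.astype(np.uint8),cv2.COLOR_BGR2HSV)
print('rows 218..250 gray, then sat')
for c in range(236,320,4): print(c,' '.join(f'{g[r,c]:3d}' for r in range(216,250)))
print()
for c in range(284,324,4): print(c,' '.join(f'{hsv[r,c,1]:3d}' for r in range(216,250)))
```

```text
rows 218..250 gray, then sat
236  98  46  37  39  41  43  46  55  72  83  92  98 100  99 102 110 117 124 135 156 169 164 138 128 125 122 117 108  97  69  48  42  40  40
240 200 156  88  41  38  37  37  37  38  36  37  35  37  49  70  92 109 129 166 198 184 131 108 104  97  87  69  53  44  39  39  38  39  39
244 210 210 201 157  85  37  36  37  37  37  36  37  39  36  42  61  90 117 148 187 196 150 112 113 116  92  57  41  40  39  37  37  38  37
248 209 208 210 208 189 137  71  38  38  40  37  39  37  37  38  51  79 107 130 167 198 182 128 112 111  82  50  42  40  40  38  37  39  38
252 209 209 209 209 210 202 165  89  41  41  42  41  41  45  51  59  73  96 116 149 186 193 145 104  93  71  47  40  42  41  40  40  38  37
256 210 209 209 209 209 208 181 107  48  40  40  41  41  44  47  53  64  84 108 131 169 199 176 119  95  69  43  41  43  40  41  40  41  39
260 209 208 207 208 209 207 180 107  50  39  44  41  40  40  35  38  47  77 105 121 150 188 195 153 112  67  40  40  40  43  42  38  44  43
264 208 207 207 207 207 204 175  97  39  38  40  42  41  39  37  38  53  82 105 114 132 170
[... 2569 characters left out ...]

304   9  11  13  14  14  14  13  27  36  40  25  22  23  30  45  78 139 189 201 192 199 178 116  52  24  21  25  38  81 151 183 184 184 183
308  12  13  14  14  18  25  20  21  21  25  33  63 102 165 203 201 191 193 194 198 196 192 157  89  30  21  21  23  40 111 183 183 163 142
312  24  19  14  16  25  17  28  48 106 172 192 197 199 197 196 192 191 196 195 200 194 196 176 113  46  22  22  25  38  61  60  35  29  30
316  14  28  26  26  26  29  39  85 161 197 197 197 191 195 197 194 191 198 195 198 194 200 180 147  83  29  21  23  24  27  30  33  31  30
320  34  32  33  32  30  31  46 109 178 195 201 197 197 197 191 193 188 193 197 192 200 192 185 163 106  37  20  22  23  24  26  30  29  27
```

Run:
```python
from plan import *
import json
from scipy.optimize import least_squares
st=json.load(open('w7.json'))
def P(r,y,f,z0=0,rt=.0): return proj('wrist',S((.0424-r*np.cos(.387-f),y,.222+r*np.sin(.387-f))),st)
def rowat(col,y,f):
    rs=np.linspace(.01,.1,30); q=np.array([P(r,y,f) for r in rs]); return np.interp(col,q[:,0],q[:,1])
for sl in (-.4,0,.4):
    r=least_squares(lambda p:[rowat(250,p[0],p[1])-236.2+sl,rowat(288,p[0],p[1])-236.2-sl],[-.03,.45]); print(sl,r.x)
    y,f=r.x; print(' r of cols', [np.interp(c,*zip(*[(P(q,y,f)[0],q) for q in np.linspace(.01,.1,30)])).round(4) for c in (250,290,308)],'tip y',[ (yy,P(.098,yy,f).round(1)) for yy in (-.03,-.035,-.04)])
# check with bar: rest t=0
B=[S((-.09+.93*s,-.076+.37*s,.276-.93*s*np.tan(.387))) for s in (.03,.07,.11)]
print('bar',[proj('wrist',b,st).round(1) for b in B])
```

```text
-0.4 [-0.02162149  0.34549399]
 r of cols [np.float64(0.0248), np.float64(0.0741), np.float64(0.0958)] tip y [(-0.03, array([309.7, 231.4])), (-0.035, array([309.6, 229. ])), (-0.04, array([309.5, 226.5]))]
0 [-0.0234446   0.32053142]
 r of cols [np.float64(0.0252), np.float64(0.0743), np.float64(0.0959)] tip y [(-0.03, array([309.7, 233.1])), (-0.035, array([309.6, 230.7])), (-0.04, array([309.5, 228.2]))]
0.4 [-0.02528624  0.29568212]
 r of cols [np.float64(0.0256), np.float64(0.0745), np.float64(0.096)] tip y [(-0.03, array([309.6, 234.8])), (-0.035, array([309.5, 232.4])), (-0.04, array([309.4, 230. ]))]
bar [array([317.7, 242.9]), array([282.3, 240.3]), array([251.7, 237.9])]
```

Run:
```python
from plan import *
P=S((-.03,-.05,.23))
for tau in (.95,):
    p,Q=lookpose(P,258.4,tau,.30); print(p,Q[:,2])
    p0,Q0=lookpose(P,258.4,.6,.33)
    plan([(p,Q)],(p0,Q0)); plan([(p,Q)])
```

```text
[ 0.4939002  -0.23265398  0.30038838] [ 0.1635599   0.7968017  -0.58168309]
[0.0376, -0.0, 0.0417] [-0.0, -0.35, 0.0] rows>= 3
[0.0319, -0.0058, 0.0409] [-0.071, -0.351, -0.071] rows>= 3
```

>>> play_rows([
  [[0.032, -0.006, 0.041], [-0.07, -0.35, -0.07]],
  [[0.032, -0.006, 0.041], [-0.07, -0.35, -0.07]],
  [[0.032, -0.006, 0.041], [-0.07, -0.35, -0.07]],
  [[0.032, -0.006, 0.041], [-0.07, -0.35, -0.07]],
])

```text
t: 20.92
position: [0.4924, -0.2296, 0.283]
tcp_rot: [-0.557, 0.692, 0.291, 0.355]
force: [-0.3, -0.6, -3.2]
finger_gap: 0.0857
finger_force: 0.0
```

>>> play_rows([
  [[0, 0, 0], [0, 0, 0]],
  [[0, 0, 0], [0, 0, 0]],
  [[0, 0, 0], [0, 0, 0]],
  [[0, 0, 0], [0, 0, 0]],
])

```text
t: 21.25
position: [0.4936, -0.2275, 0.296]
tcp_rot: [-0.563, 0.692, 0.281, 0.354]
force: [-0.4, -0.1, 0.9]
finger_gap: 0.0852
finger_force: 0.0
```

Run:
```python
from plan import *
import json
st=arm.get_state(); print(st['position'],st['tcp_rot'],st['t'],np.abs(st['qvel']).max(),R.from_quat(st['tcp_rot']).as_matrix()[:,2])
json.dump({k:np.array(st[k]).tolist() for k in ('position','tcp_rot')},open('w8.json','w'))
im=snap('wrist','w8.png')[:,:,::-1].copy()
for q in ('lever_ball','setting_finger'):
  for r in cams.search_frame(q,'wrist')[:1]: print(q,np.round(r['at'],1),round(r['confidence'],2))
b=proj('wrist',S((-.09,-.076,.276)),st); print('ball pred',b)
print('bar',[proj('wrist',S((-.09+.93*s,-.076+.37*s,.276-.93*s*np.tan(.387))),st).round(1) for s in (.03,.07,.11)])
for f in (.35,.45,.55): print(f,[proj('wrist',S((.0424-r*np.cos(.387-f),y,.222+r*np.sin(.387-f))),st).round(1) for r,y in ((.03,-.023),(.07,-.023),(.098,-.04))])
# black ball centroid
g=im.mean(2); r0,c0=int(b[1]),int(b[0]); m=(g[r0-25:r0+25,c0-25:c0+25]<45).astype(np.uint8)
n,l,s,ce=cv2.connectedComponentsWithStats(m); i=1+np.argmax(s[1:,4]); print('ball seen',ce[i]+[c0-25,r0-25],s[i])
hsv=cv2.cvtColor(im,cv2.COLOR_BGR2HSV)
for c in range(228,340,5): print(c,' '.join(f'{int(g[r,c]):3d}' for r in range(190,252)))
print()
for c in range(278,324,5): print(c,' '.join(f'{hsv[r,c,1]:3d}' for r in range(190,252)))
```

```text
[ 0.49358136 -0.22754099  0.29604248] [-0.56260497  0.69220516  0.28139334  0.35375903] 21.25 0.00761551246805576 [ 0.17312107  0.78761702 -0.59134467]
lever_ball [282.1 246.9] 0.93
setting_finger [260.3 226. ] 0.74
ball pred [349.4032795  266.98044397]
bar [array([315.7, 256.2]), array([275.7, 243.3]), array([240.6, 232. ])]
0.35 [array([242.5, 225.1]), array([279. , 226.6]), array([305.8, 223.2])]
0.45 [array([242.6, 222.5]), array([279. , 220.5]), array([305.5, 214.2])]
0.55 [array([242.5, 219.9]), array([278.3, 214.5]), array([304.3, 205.5])]
ball seen [345.03901734 272.85115607] [  0  15  38  35 692]
228 229 228 228 229 230 230 226 197 122  57  33  37  41  40  39  41  39  39  41  40  36  40  40  40  39  38  38  40  51  64  76  83  89  94 101 110 114 122 136 148 123  71  37  38  37  39  38  39  40  42  40  41  39  40  41  42  42  40  44  43  44  46
233 229 229 229 229 229 229 229 229 230 225 199 133  67  38  38  39  38  38  39  40  39  39  41  39  37  38  39  40  38  39  45  74  96 103  99  98 102 111 115 125 143 148  99  49  39  41  40  40  38  41  41  41  39  41  40  42  43  43
[... 7129 characters left out ...]
  32  31  29  29  29  31  38  70 145 196 199 192 196 184 201 194 194 201 188 194 197 196 194 201 196 192 195 181 182 163 118  58  33  30  30  30  29  28  30  30  26  32  30  30  29  26  29  29  29
318  46  41  47  44  37  33  36  32  32  32  34  34  33  34  28  30  29  27  32  39  72 144 191 194 196 199 194 191 191 189 200 193 189 198 196 196 201 196 200 192 191 175 156 100  48  29  28  30  30  30  31  31  29  30  30  30  31  28  28  29  29  28
323  10  20  38  38  30  28  32  37  40  42  47  46  47  45  40  29  28  29  30  40  67 138 194 186 189 198 191 201 196 194 198 189 198 198 194 191 201 193 196 187 191 179 155  91  45  32  29  28  28  27  27  30  30  28  30  31  28  30  30  30  28  30
```

Run:
```python
from plan import *
import json
from scipy.optimize import least_squares
s7,s8=json.load(open('w7.json')),json.load(open('w8.json'))
def pr(P,st,rv):
    c,T=campose('wrist',st); K=np.array(c['intrinsics']); p=R.from_rotvec(rv).apply((np.linalg.inv(T)@np.append(P,1))[:3])
    u=p[:2]/p[2]; u=u*(1+c['k1']*(u@u)); return K[:2,:2]@u+K[:2,2]
def fin(r,y,f): return S((.0424-r*np.cos(.387-f),y,.222+r*np.sin(.387-f)))
def row(col,pts,st,rv):
    q=np.array([pr(p,st,rv) for p in pts]); i=np.argsort(q[:,0]); return np.interp(col,q[i,0],q[i,1])
bar=[S((-.09+.93*s,-.076+.37*s,.276-.93*s*np.tan(.387))) for s in np.linspace(0.01,.14,12)]
b8={238:231.0,253:236.0,268:241.0,278:244.6}; f8={253:226.3,258:226.5,263:226.7,268:226.8,273:227.0,278:227.2}; f7={248:236.1,252:236.2,284:236.4}
rs=np.linspace(.01,.085,8)
def res(p,full=False):
    y,f,yt=p[:3]; r7,r8=p[3:6],p[6:9]; o=[]
    arm_=[fin(r,y,f) for r in rs]
    o+=[row(c,bar,s8,r8)-v for c,v in b8.items()]
    o+=[row(c,arm_,s8,r8)-v for c,v in f8.items()]+[row(c,arm_,s7,r7)-v for c,v in f7.items()]
    o+=list(pr(S((-.09,-.076,.276)),s7,r7)-[348,247])
    t=fin(.097,yt,f); o+=list(.5*(pr(t,s7,r7)-[308,225.2]))+list(.5*(pr(t,s8,r8)-[308,221.3]))
    o+=list(p[3:9]/.01)
    return np.array(o)
r=least_squares(res,[-.022,.38,-.04]+[0]*6); print(r.x.round(4)); print(r.fun.round(2))
J=np.linalg.inv(r.jac.T@r.jac); print('sd f',np.sqrt(J[1,1]))
```

```text
[-0.0252  0.3372 -0.0483 -0.0053 -0.0005  0.0035 -0.0022  0.0059 -0.0007]
[ 0.3   0.13 -0.04 -0.42 -0.29 -0.22 -0.15  0.02  0.09  0.16  0.35  0.21
 -0.35 -0.05 -0.17  0.14 -0.43 -0.45  0.66 -0.53 -0.05  0.35 -0.22  0.59
 -0.07]
sd f 0.023841094088730516
```

```bash
cat >> plan.py <<'E'
def gq(tau): return rotyaw(10.0)@R.from_euler('x',tau).as_matrix()
def ball(t): return S((.0424-.143*np.cos(.387-t),-.076,.222-.05*t+.143*np.sin(.387-t)))
E
python3 - <<'E'
from plan import *
st=arm.get_state(); print(st['joint_pos'].round(3) if hasattr(st['joint_pos'],'round') else st['joint_pos'])
Q=gq(.85); z=Q[:,2]; print(z,Q)
Rm=R.from_quat(st['tcp_rot']).as_matrix()
# spin needed about tool z (positive, long way) plus remainder
pre=ball(0)+.019*z-.13*z; print('pre',pre,'grasp',ball(0)+.019*z)
for s in (4.2,4.33,4.45): print(s,R.from_matrix((Rm@R.from_euler('z',s).as_matrix()).T@Q).as_rotvec().round(3))
print('back off shift', Rm.T@(pre-.03*z-np.array(st['position'])))
E
```

```text
[-0.93   0.592  0.584  2.294  0.656 -2.553]
[-0.13045847  0.73986677 -0.65998315] [[ 0.98480775  0.11460487 -0.13045847]
 [ 0.17364818 -0.64995652  0.73986677]
 [ 0.         -0.75128041 -0.65998315]]
pre [ 0.46842644 -0.2081114   0.34922804] grasp [ 0.45146684 -0.11192872  0.26343023]
4.2 [-0.007 -0.317  0.273]
4.33 [-0.028 -0.315  0.144]
4.45 [-0.047 -0.313  0.025]
back off shift [-0.05606561  0.01955197 -0.04958903]
```

Run:
```python
from plan import *
Q=gq(.75); z=Q[:,2]; pre=ball(0)+.019*z-.15*z; print(pre,z)
st=arm.get_state(); Rm=R.from_quat(st['tcp_rot']).as_matrix()
e=R.from_matrix(Q.T@Rm).as_rotvec(); print(e)
wps=[]
for s in (3.9,3.3,2.7,2.1,1.5,.9,.3,0): wps.append((pre,Q@R.from_euler('z',-s).as_matrix()))
plan(wps)
```

```text
[ 0.46945141 -0.21392428  0.37182116] [-0.11836533  0.67128314 -0.73168887]
[0.38901559 0.08659124 1.80358949]
[-0.0618, 0.0236, -0.0355] [-0.181, 0.265, 0.507] rows>= 5
[-0.0028, 0.005, -0.0038] [-0.016, 0.025, 0.047] rows>= 1
[0.0, 0.0, 0.0] [-0.0, -0.0, 0.599] rows>= 5
[0.0, 0.0, 0.0] [-0.001, -0.0, 0.6] rows>= 5
[0.0, 0.0, 0.0] [0.0, -0.0, 0.0] rows>= 1
[0.0, 0.0, 0.0] [0.0, -0.0, 0.6] rows>= 5
[0.0, -0.0, 0.0] [0.0, -0.0, 0.0] rows>= 1
[0.0, -0.0, 0.0] [0.0, -0.0, 0.6] rows>= 5
[0.0, -0.0, 0.0] [0.0, -0.0, 0.0] rows>= 1
[0.0, -0.0, 0.0] [-0.0, -0.0, 0.6] rows>= 5
[-0.0, -0.0, 0.0] [-0.0, -0.0, 0.0] rows>= 1
[-0.0, -0.0, 0.0] [-0.0, -0.0, 0.6] rows>= 5
[-0.0, -0.0, 0.0] [-0.0, -0.0, 0.0] rows>= 1
[-0.0, -0.0, 0.0] [-0.0, -0.0, 0.3] rows>= 3
```

>>> play_rows([
  [[-0.065, 0.028, -0.04], [-0.18, 0.27, 0.5]],
  [[-0.065, 0.028, -0.04], [-0.18, 0.27, 0.5]],
  [[-0.065, 0.028, -0.04], [-0.18, 0.27, 0.5]],
  [[-0.065, 0.028, -0.04], [-0.18, 0.27, 0.5]],
  [[-0.065, 0.028, -0.04], [-0.18, 0.27, 0.5]],
], hand=0.65)

```text
t: 21.82
position: [0.4586, -0.194, 0.3295]
tcp_rot: [-0.435, 0.833, 0.314, 0.139]
force: [1.0, 0.1, 0.1]
finger_gap: 0.0556
finger_force: 0.0
```

>>> play_rows([
  [[0, 0, 0], [0, 0, 0.6]],
  [[0, 0, 0], [0, 0, 0.6]],
  [[0, 0, 0], [0, 0, 0.6]],
  [[0, 0, 0], [0, 0, 0.6]],
  [[0, 0, 0], [0, 0, 0.6]],
])

```text
t: 22.23
position: [0.4583, -0.1938, 0.3257]
tcp_rot: [-0.167, 0.923, 0.345, 0.038]
force: [0.6, 0.3, 0.4]
finger_gap: 0.0556
finger_force: 0.0
```

>>> play_rows([
  [[0, 0, 0], [0, 0, 0.6]],
  [[0, 0, 0], [0, 0, 0.6]],
  [[0, 0, 0], [0, 0, 0.6]],
  [[0, 0, 0], [0, 0, 0.6]],
  [[0, 0, 0], [0, 0, 0.6]],
])

```text
t: 22.65
position: [0.4582, -0.1938, 0.3257]
tcp_rot: [0.113, 0.931, 0.341, -0.066]
force: [0.2, -0.7, -0.6]
finger_gap: 0.0555
finger_force: 0.0
```

>>> play_rows([
  [[0, 0, 0], [0, 0, 0.6]],
  [[0, 0, 0], [0, 0, 0.6]],
  [[0, 0, 0], [0, 0, 0.6]],
  [[0, 0, 0], [0, 0, 0.6]],
  [[0, 0, 0], [0, 0, 0.6]],
])

```text
t: 23.07
position: [0.4583, -0.1938, 0.3257]
tcp_rot: [0.383, 0.856, 0.306, -0.164]
force: [0.1, 1.3, 0.3]
finger_gap: 0.0556
finger_force: 0.0
```

>>> play_rows([
  [[0, 0, 0], [0, 0, 0.6]],
  [[0, 0, 0], [0, 0, 0.6]],
  [[0, 0, 0], [0, 0, 0.6]],
  [[0, 0, 0], [0, 0, 0.6]],
  [[0, 0, 0], [0, 0, 0.6]],
])

```text
t: 23.48
position: [0.4583, -0.1938, 0.3257]
tcp_rot: [0.619, 0.704, 0.244, -0.247]
force: [1.0, -0.2, -0.2]
finger_gap: 0.0557
finger_force: 0.0
```

>>> play_rows([
  [[0, 0, 0], [0, 0, 0.6]],
  [[0, 0, 0], [0, 0, 0.6]],
  [[0, 0, 0], [0, 0, 0.6]],
  [[0, 0, 0], [0, 0, 0.6]],
  [[0, 0, 0], [0, 0, 0.6]],
])

```text
t: 23.9
position: [0.4582, -0.1938, 0.3257]
tcp_rot: [0.8, 0.49, 0.16, -0.308]
force: [0.3, 0.6, -0.1]
finger_gap: 0.0556
finger_force: 0.0
```

Run:
```python
from plan import *
st=arm.get_state(); print(st['position'],np.round(st['joint_pos'],3),st['t'])
Q=gq(.75); z=Q[:,2]; Rm=R.from_quat(st['tcp_rot']).as_matrix(); print(R.from_matrix(Q.T@Rm).as_rotvec())
plan([(ball(0)+.019*z-.15*z,Q)])
```

```text
[ 0.45824667 -0.19383704  0.32574335] [-0.809  0.487  0.627  2.294  0.428  1.103] 23.9
[-0.07292334  0.04222568 -0.95093014]
[0.0108, 0.0007, -0.0305] [0.046, -0.027, 0.598] rows>= 5
[0.0048, -0.0039, -0.0181] [0.027, -0.015, 0.353] rows>= 3
```

Run:
```python
from plan import *
Q=gq(.6); z=Q[:,2]; print(z, 'grasp',ball(0)+.019*z)
plan([(ball(0)+.019*z-.10*z,Q)])
```

```text
[-0.09804914  0.55606429 -0.82533561] grasp [ 0.45208262 -0.11542096  0.26028854]
[0.0169, -0.0063, 0.0011] [-0.041, -0.071, 0.594] rows>= 5
[0.0062, -0.0087, -0.0003] [-0.025, -0.042, 0.351] rows>= 3
```

>>> play_rows([
  [[0.017, -0.0065, 0.001], [-0.04, -0.07, 0.594]],
  [[0.017, -0.0065, 0.001], [-0.04, -0.07, 0.594]],
  [[0.017, -0.0065, 0.001], [-0.04, -0.07, 0.594]],
  [[0.017, -0.0065, 0.001], [-0.04, -0.07, 0.594]],
  [[0.017, -0.0065, 0.001], [-0.04, -0.07, 0.594]],
])

```text
t: 24.32
position: [0.4603, -0.1792, 0.337]
tcp_rot: [0.919, 0.242, 0.045, -0.308]
force: [0.4, 0.4, 0.7]
finger_gap: 0.0554
finger_force: 0.0
```

>>> play_rows([
  [[0.006, -0.0085, 0], [-0.025, -0.042, 0.351]],
  [[0.006, -0.0085, 0], [-0.025, -0.042, 0.351]],
  [[0.006, -0.0085, 0], [-0.025, -0.042, 0.351]],
  [[0.006, -0.0085, 0], [-0.025, -0.042, 0.351]],
  [[0.006, -0.0085, 0], [-0.025, -0.042, 0.351]],
])

```text
t: 24.73
position: [0.4617, -0.1709, 0.3425]
tcp_rot: [0.951, 0.087, -0.024, -0.295]
force: [-0.2, 0.2, -0.5]
finger_gap: 0.0553
finger_force: 0.0
```

Run:
```python
from plan import *
import json
st=arm.get_state(); print(st['position'],np.round(st['joint_pos'],3),st['t'],np.abs(st['qvel']).max())
Q=gq(.6); z=Q[:,2]
plan([(ball(0)+.019*z-.05*z,Q),(ball(0)+.019*z,Q)])
json.dump({k:np.array(st[k]).tolist() for k in ('position','tcp_rot')},open('w9.json','w'))
im=snap('wrist','w9.png')[:,:,::-1].copy(); g=im.mean(2)
b=proj('wrist',ball(0),st); print('ball pred',b,'bar',[proj('wrist',S((-.09+.93*s,-.076+.37*s,.276-.93*s*np.tan(.387))),st).round(1) for s in (.03,.07,.11)])
m=(g<45).astype(np.uint8); n,l,s,ce=cv2.connectedComponentsWithStats(m)
for i in range(1,n):
    if s[i,4]>150 : print(s[i],ce[i].round(1))
```

```text
[ 0.46166122 -0.17093217  0.34254169] [-0.725  0.436  0.645  2.272  0.36   2.142] 24.7333 0.009336380154953201
[0.0002, 0.0, 0.0497] [-0.001, -0.001, 0.009] rows>= 2
[-0.0001, 0.0, 0.05] [-0.0, -0.0, 0.0] rows>= 2
ball pred [281.53076771 227.46043889] bar [array([289.8, 188.6]), array([300.9, 136.7]), array([312.,  85.])]
[ 277    0   76  130 2688] [307.8  37. ]
[   50   128   182   102 11233] [143.9 174.1]
[268 214  27  27 519] [281.5 227.3]
[   24   271   513   149 29792] [268.9 374.9]
```

Ball seen at (281.5,227.3), prediction (281.5,227.5): aligned within 1 px. Approach and grip.

>>> play_rows([
  [[0, 0, 0.03], [0, 0, 0.009]],
  [[0, 0, 0.05], [0, 0, 0.009]],
  [[0, 0, 0.07], [0, 0, 0.009]],
  [[0, 0, 0.085], [0, 0, 0.009]],
  [[0, 0, 0.0995], [0, 0, 0.009]],
])

```text
t: 25.2
position: [0.4513, -0.1151, 0.2589]
tcp_rot: [0.951, 0.082, -0.026, -0.296]
force: [1.0, 0.1, 1.5]
finger_gap: 0.0556
finger_force: 0.0
```

>>> play_rows([
  [[0, 0, 0], [0, 0, 0]],
  [[0, 0, 0], [0, 0, 0]],
  [[0, 0, 0], [0, 0, 0]],
  [[0, 0, 0], [0, 0, 0]],
])

```text
t: 25.53
position: [0.4522, -0.1165, 0.2607]
tcp_rot: [0.952, 0.082, -0.025, -0.295]
force: [-0.4, -0.3, -1.0]
finger_gap: 0.0554
finger_force: 0.0
```

>>> play_rows([
  [[0, 0, 0], [0, 0, 0]],
  [[0, 0, 0], [0, 0, 0]],
  [[0, 0, 0], [0, 0, 0]],
  [[0, 0, 0], [0, 0, 0]],
  [[0, 0, 0], [0, 0, 0]],
], hand=0.15, newtons=50)

```text
t: 25.95
position: [0.452, -0.1159, 0.2605]
tcp_rot: [0.952, 0.081, -0.026, -0.295]
force: [0.2, -1.6, 4.2]
finger_gap: 0.0224
finger_force: 48.8
```

>>> play_rows([
  [[0, 0, 0], [0, 0, 0]],
  [[0, 0, 0], [0, 0, 0]],
  [[0, 0, 0], [0, 0, 0]],
])

```text
t: 26.2
position: [0.452, -0.1159, 0.2602]
tcp_rot: [0.952, 0.082, -0.026, -0.295]
force: [-0.6, -1.3, 4.4]
finger_gap: 0.0223
finger_force: 48.8
```

Run:
```python
from plan import *
st=arm.get_state(); Rm=R.from_quat(st['tcp_rot']).as_matrix()
print(st['position'],st['force'],np.round(st['joint_pos'],3),st['t'],'off',(Rm.T@(np.array(st['position'])-ball(0))).round(4))
for t in (.1,.2,.3,.33,.36,.4): print(t,(Rm.T@(ball(t)-ball(0))).round(4))
```

```text
[ 0.45195677 -0.11588365  0.26024296] [-0.59651313 -1.33837844  4.36380921] [-0.663  0.282  0.285  2.045  0.39   2.214] 26.2 off [-0.0002  0.0004  0.0188]
0.1 [-0.0044  0.009   0.0162]
0.2 [-0.0075  0.0187  0.0325]
0.3 [-0.0093  0.029   0.0487]
0.33 [-0.0096  0.0322  0.0535]
0.36 [-0.0097  0.0354  0.0583]
0.4 [-0.0098  0.0397  0.0647]
```

>>> play_rows([
  [[-0.0025, 0.0045, 0.008], [0, 0, 0]],
  [[-0.0045, 0.009, 0.016], [0, 0, 0]],
  [[-0.006, 0.014, 0.0245], [0, 0, 0]],
  [[-0.0075, 0.0185, 0.0325], [0, 0, 0]],
  [[-0.0085, 0.024, 0.0405], [0, 0, 0]],
])

```text
t: 26.62
position: [0.4424, -0.1138, 0.2136]
tcp_rot: [0.951, 0.081, -0.026, -0.296]
force: [-4.0, 0.6, 6.9]
finger_gap: 0.0224
finger_force: 49.7
```

>>> play_rows([
  [[-0.001, 0.005, 0.008], [0, 0, 0]],
  [[-0.001, 0.008, 0.013], [0, 0, 0]],
  [[-0.001, 0.008, 0.013], [0, 0, 0]],
  [[-0.001, 0.008, 0.013], [0, 0, 0]],
  [[-0.001, 0.008, 0.013], [0, 0, 0]],
])

```text
t: 27.03
position: [0.441, -0.1132, 0.1978]
tcp_rot: [0.951, 0.081, -0.027, -0.296]
force: [-3.6, -0.1, 4.4]
finger_gap: 0.0222
finger_force: 50.1
```

```bash
cat > tl.py <<'E'
from plan import *
from scipy.optimize import minimize_scalar
def tnow(st):
    Rm=R.from_quat(st['tcp_rot']).as_matrix(); g=np.array(st['position'])-Rm@np.array([-.0002,.0004,.0188])
    r=minimize_scalar(lambda t:np.linalg.norm(ball(t)-g),bounds=(0,.7),method='bounded'); return r.x,r.fun,(Rm.T@(g-ball(r.x))).round(4)
E
python3 - <<'E'
from tl import *
import json
st=arm.get_state(); print(st['position'],st['force'],np.round(st['joint_pos'],3),st['t'],st['finger_gap'],tnow(st))
json.dump({k:np.array(st[k]).tolist() for k in ('position','tcp_rot')},open('w10.json','w'))
im=snap('wrist','w10.png')[:,:,::-1]; g=im.mean(2); hsv=cv2.cvtColor(im,cv2.COLOR_BGR2HSV)
t=tnow(st)[0]
def fin(r,y,f): return S((.0424-r*np.cos(.387-f),y,.222-.05*t+r*np.sin(.387-f)))
print('bar',[proj('wrist',S((.0424-r*np.cos(.387-t),-.076+.37/.93*(.143-r),.222-.05*t+r*np.sin(.387-t))),st).round(1) for r in (.12,.09,.06,.03)])
for f in (.33,.37,.41): print(f,[proj('wrist',fin(r,y,f),st).round(1) for r,y in ((.03,-.0235),(.07,-.0235),(.098,-.045))])
E
```

```text
[ 0.44097081 -0.11318222  0.19782333] [-3.63860326 -0.08233298  4.43037883] [-0.671  0.259  0.133  1.921  0.385  2.206] 27.0333 0.022242239630524487 (np.float64(0.33079191939546376), np.float64(0.0010034416665180624), array([-0.0007, -0.0006,  0.0004]))
bar [array([283.5, 249.7]), array([285.6, 180.6]), array([287.9, 101.4]), array([290.4,  11.5])]
0.33 [array([275.3,   7. ]), array([246.2, 108.2]), array([262.9, 186. ])]
0.37 [array([277.1,   8. ]), array([250.3, 108.5]), array([267.9, 184.8])]
0.41 [array([278.8,   8.9]), array([254.2, 108.7]), array([272.9, 183.3])]
```

Run:
```python
import cv2
im=cv2.imread('pics/w10.png'); g=im.mean(2); h=cv2.cvtColor(im,cv2.COLOR_BGR2HSV)
print('cols 228..300 step2')
for r in list(range(20,130,10))+list(range(130,200,6)): print(r,'g',' '.join(f'{int(g[r,c])}' for c in range(228,301,2)))
for r in range(112,200,8): print(r,'s',' '.join(f'{h[r,c,1]}' for c in range(228,301,2)))
```

```text
cols 228..300 step2
20 g 49 42 40 42 40 39 41 38 39 40 38 39 38 39 52 119 130 122 103 101 84 57 63 76 82 79 55 50 54 53 52 53 47 93 216 214 209
30 g 42 40 40 39 39 41 42 40 40 37 40 40 40 68 125 128 117 102 100 100 98 102 101 97 48 37 37 35 35 36 37 41 176 207 207 209 208
40 g 42 41 37 40 40 42 41 42 39 40 41 40 86 129 127 110 100 100 100 99 102 102 83 34 36 33 39 35 35 35 132 208 210 209 208 208 209
50 g 40 42 40 43 41 41 42 39 38 36 39 105 129 124 106 101 100 98 101 97 89 55 33 37 38 34 35 35 75 194 208 208 209 208 208 209 191
60 g 37 35 38 35 37 38 33 36 35 52 122 130 120 99 90 89 87 90 89 80 40 37 33 35 36 36 44 162 210 210 209 210 210 209 209 168 165
70 g 36 36 36 36 37 35 35 36 62 106 105 95 88 89 87 89 91 89 67 36 36 36 36 37 37 56 94 94 89 98 136 183 204 182 159 160 200
80 g 37 37 36 39 37 36 37 77 109 103 91 89 88 89 89 90 87 47 36 33 37 38 36 83 228 235 228 225 195 133 97 91 96 98 97 120 219
90 g 37 34 37 34 36 41 94 109 100 90 88 90 89 90 90 76 35 33 37 36 37 37 181 240 239 239 234 229 231 231 230 229 230 231 232 228 223
100 g 37 36 37 35 48 103 111 96 89 88 89 89 90 89 58
[... 2832 characters left out ...]
4 34 33 32 47 106 103 105 106 110 112 112 114 112 102 23 15 16 24 24
160 s 194 190 195 200 197 198 200 198 202 152 32 25 21 24 23 21 18 27 33 35 33 49 109 111 111 109 108 108 112 110 111 58 15 16 21 23 21
168 s 194 191 194 193 193 193 195 197 96 36 31 21 35 26 17 23 20 21 21 28 32 32 34 32 33 32 32 46 82 105 100 30 16 19 25 23 21
176 s 197 189 186 198 194 200 202 96 31 25 25 25 24 23 33 20 20 24 23 24 23 32 33 34 32 32 34 35 34 32 27 17 16 21 24 23 20
184 s 198 198 187 200 196 195 95 33 24 25 26 26 26 26 25 26 40 22 22 21 20 20 26 31 31 34 36 35 35 35 20 15 17 23 23 22 24
192 s 199 198 194 201 104 39 26 25 25 26 26 25 26 26 25 25 25 25 38 46 47 40 26 26 39 46 44 45 44 28 16 16 18 23 25 20 30
```

```bash
python3 - <<'E'
import cv2
im=cv2.imread('pics/w10.png'); g=im.mean(2)
for r in range(20,236,12): print(r,' '.join(f'{int(g[r,c])}' for c in range(276,341,2)))
E
python3 - <<'E'
from tl import *
import json
from scipy.optimize import least_squares
st=json.load(open('w10.json')); t=.331
obs={30:264.6,40:262.1,50:259.1,60:256.6,70:254.2,80:251.5,90:248.9,100:246.4,110:243.8}
def col(row,y,f,n='f'):
    q=np.array([proj('wrist',S((.0424-r*np.cos(.387-f),y,.222-.05*t+r*np.sin(.387-f))),st) for r in np.linspace(.01,.1,10)]); return np.interp(row,q[:,1],q[:,0])
r=least_squares(lambda p:[col(k,p[0]*.01,p[1])-v for k,v in obs.items()],[-2.3,.36],x_scale=[.1,.1]); print(r.x,r.fun.round(2)); 
for y in (-.021,-.0235,-.026):
    q=least_squares(lambda p:[col(k,y,p[0])-v-p[1] for k,v in obs.items()],[.36,0]); print(y,q.x)
E
```

```text
20 82 79 55 50 54 53 52 53 47 93 216 214 209 209 209 220 222 216 206 183 138 112 111 160 170 171 170 168 170 179 182 184 181
32 37 37 35 36 36 36 35 82 196 207 208 208 208 208 214 224 218 210 190 150 115 108 146 173 171 169 171 167 169 173 172 160 158
44 37 38 36 37 35 78 195 211 210 209 209 209 210 189 221 221 215 200 167 121 108 132 174 170 170 171 169 169 170 169 168 157 159
56 35 37 33 80 198 209 208 208 209 207 209 191 159 214 224 217 208 182 133 110 115 166 167 167 168 166 166 155 154 154 155 156 156
68 36 42 84 113 156 199 209 212 210 198 161 160 186 224 219 213 190 145 115 109 160 168 167 167 166 168 168 169 166 160 161 164 166
80 228 235 228 225 195 133 97 91 96 98 97 120 219 221 216 199 157 122 110 131 160 166 168 169 166 167 167 164 167 166 158 153 152
92 240 239 232 227 227 229 231 231 230 229 229 227 222 218 207 174 128 111 123 138 103 91 89 90 90 91 92 92 92 90 85 78 91
104 238 239 238 230 228 229 227 229 229 229 228 225 220 213 186 138 114 133 225 230 231 228 219 219 220 221 222 220 219 217 217 207 170
116 144 139 134 135 134 135 133 126 135 189 225 220 214 196 151 118
[... 749 characters left out ...]
9 140 138 132 149 214 219 215 186 137 115 106 100 92 72 70 140 211 226 225 220 183 159 141 140 141 142 141 140 140 139 139
200 229 229 229 229 229 226 220 216 200 146 118 125 210 218 219 218 218 216 196 134 103 100 101 101 92 69 65 133 207 219 145 78 62
212 168 190 218 229 215 135 131 129 126 119 114 196 219 217 216 219 218 219 219 218 218 218 218 218 219 218 219 216 163 105 99 98 96
224 163 162 168 171 140 132 131 129 121 112 152 174 164 157 153 162 188 206 217 218 217 216 217 218 217 217 218 217 217 218 218 218 218
[-2.03670876  0.36495301] [-0.05 -0.17  0.22  0.11 -0.09  0.02  0.03 -0.05 -0.02]
-0.021 [0.36835132 1.47375984]
-0.0235 [0.38236167 7.36929036]
-0.026 [ 0.39731656 13.38007189]
```

Run:
```python
import cv2,json
im=cv2.imread('pics/w9.png'); g=im.mean(2)
for r in range(90,206,12): print(r,' '.join(f'{int(g[r,c])}' for c in range(262,341,2)))
from tl import *
s9=json.load(open('w9.json')); s10=json.load(open('w10.json'))
for k in (.37,.33,.30):
  print(k,'w9',[proj('wrist',S((.0424-r*np.cos(.387),-.076+k/.93*.926*(.143-r),.222+r*np.sin(.387))),s9).round(1) for r in (.11,.07,.03)],
   'w10',[proj('wrist',S((.0424-r*np.cos(.056),-.076+k/.93*.926*(.143-r),.2055+r*np.sin(.056))),s10).round(1) for r in (.11,.07,.03)])
```

```text
90 80 80 81 79 83 81 81 75 58 59 57 56 51 42 41 42 38 46 115 120 102 103 70 50 72 144 165 229 231 182 129 173 172 171 169 167 163 162 162 158
102 80 80 84 81 78 72 55 67 60 56 52 39 41 41 42 49 116 117 101 99 61 37 139 156 111 179 236 214 129 87 91 113 143 162 167 168 166 156 153 162
114 82 79 78 66 52 73 60 57 53 43 40 42 41 58 123 113 102 99 55 57 210 231 229 230 237 226 154 190 230 230 230 230 225 220 216 188 135 99 90 90
126 84 74 76 76 65 58 56 51 41 40 40 63 123 120 130 99 45 61 131 142 141 138 226 234 188 122 191 204 131 113 129 112 127 119 145 187 210 216 212 214
138 152 152 154 153 150 145 126 93 74 71 71 71 134 212 164 116 125 129 125 114 200 238 214 133 134 149 144 145 128 94 133 194 115 111 110 112 111 112 111 109
150 120 95 95 95 96 94 81 72 72 74 72 72 108 109 199 209 150 116 164 234 229 157 140 174 175 164 157 161 141 106 85 127 189 118 115 116 133 118 115 112
162 136 95 97 97 81 71 72 73 71 74 182 222 221 140 110 112 110 218 237 191 119 113 111 95 92 105 98 95 85 90 133 127 122 125 136 128 133 140 140 140
174 92 88 76 76 74 80 132 212 230 229 229 229 229 229 228 228 2
[... 172 characters left out ...]
28 228 228 229 223 217 215 218 218 217 217 217 218 219 214 183 110 95 100 101 100
198 144 144 143 145 148 160 169 171 168 170 170 172 169 151 145 131 175 181 179 174 173 169 174 194 209 216 218 218 217 217 217 217 217 217 216 218 217 217 218 218
0.37 w9 [array([290.6, 184.9]), array([301.7, 133.3]), array([312.7,  81.7])] w10 [array([285.8, 228.9]), array([291.1, 131. ]), array([297.3,  13.6])]
0.33 w9 [array([291.9, 185.7]), array([304.5, 134.8]), array([317.2,  83.7])] w10 [array([288.1, 230.4]), array([296.6, 133.9]), array([307. ,  16.5])]
0.3 w9 [array([292.8, 186.3]), array([306.7, 135.9]), array([320.6,  85.2])] w10 [array([289.8, 231.6]), array([300.9, 136.1]), array([314.4,  18.8])]
```

Run:
```python
from tl import *
import json
from scipy.optimize import least_squares
s7,s8,s9,s10=[json.load(open(f'w{i}.json')) for i in (7,8,9,10)]
def pr(P,st,rv):
    c,T=campose('wrist',st); K=np.array(c['intrinsics']); p=R.from_rotvec(rv).apply((np.linalg.inv(T)@np.append(P,1))[:3])
    u=p[:2]/p[2]; u=u*(1+c['k1']*(u@u)); return K[:2,:2]@u+K[:2,2]
def pt(r,y,a,t): return S((.0424-r*np.cos(.387-a),y,.222-.05*t+r*np.sin(.387-a)))
def line(pts,st,rv,v,ax): # ax: indep axis
    q=np.array([pr(p,st,rv) for p in pts]); i=np.argsort(q[:,ax]); return [np.interp(k,q[i,ax],q[i,1-ax])-w for k,w in v.items()]
b8={238:231.0,253:236.0,268:241.0,278:244.6}; f8={253:226.3,258:226.5,263:226.7,268:226.8,273:227.0,278:227.2}; f7={248:236.1,252:236.2,284:236.4}
b9={186:293,150:302.5,102:314,90:318}; b10={44:309.5,80:306.5,128:300.8,188:294.7}
f10={30:264.6,40:262.1,50:259.1,60:256.6,70:254.2,80:251.5,90:248.9,100:246.4,110:243.8}
ra=np.linspace(.008,.1,8); rb=np.linspace(.02,.135,8)
def res(p,sd=.005):
    y,f,k,t=p[0]*.01,p[1],p[2],p[3]; rv=p[4:].reshape(4,3)*sd
    B=lambda t:[pt(r,-.076+k*(.143-r),t,t) for r in rb]; A=lambda t:[pt(r,y,f,t) for r in ra]
    o=line(B(0),s8,rv[1],b8,0)+line(A(0),s8,rv[1],f8,0)+line(A(0),s7,rv[0],f7,0)+line(B(0),s9,rv[2],b9,1)+line(B(t),s10,rv[3],b10,1)+line(A(t),s10,rv[3],f10,1)
    o+=list(pr(ball(0),s7,rv[0])-[348,247])+list(pr(ball(0),s9,rv[2])-[281.5,227.3])
    return np.concatenate([o,[(t-.331)/.006],p[4:]])
r=least_squares(res,np.r_[-2.1,.36,.31,.331,np.zeros(12)]); print(r.x.round(4)); print(r.fun.round(1)); print(np.sqrt(np.diag(np.linalg.inv(r.jac.T@r.jac)))[:4])
st=arm.get_state(); print(tnow(st),st['force'])
Rm=R.from_quat(st['tcp_rot']).as_matrix()
for f in (.355,.36,.365,.37): print(f,(Rm.T@(ball(f)-ball(.331))).round(4))
```

```text
[-2.017   0.3674  0.3077  0.3327 -0.2728 -0.5321  0.7864 -0.6787 -0.6487
  0.0052  0.0594  0.0253 -0.2574  0.1357  0.124  -0.0584]
[-0.3 -0.3 -0.3 -0.5  0.3  0.2  0.1  0.2  0.1  0.   1.   0.8 -0.6 -0.5
 -0.4  0.8 -0.   0.3 -0.5  0.  -0.3 -0.1 -0.2  0.2  0.1 -0.   0.1  0.1
  0.1  0.1  0.3 -1.4  0.1  0.1  0.3 -0.3 -0.5  0.8 -0.7 -0.6  0.   0.1
  0.  -0.3  0.1  0.1 -0.1]
[0.09629282 0.01342155 0.00626108 0.00528226]
(np.float64(0.3305366753576698), np.float64(0.0009717900314443139), array([-0.0007, -0.0006,  0.0004])) [-4.71989853  0.55351386  3.65878621]
0.355 [-0.0001  0.0026  0.0038]
0.36 [-0.0001  0.0031  0.0046]
0.365 [-0.0002  0.0037  0.0054]
0.37 [-0.0002  0.0042  0.0062]
```

All four views now agree: finger at 0.367 rad, lever at 0.331. Pull the last bit.

>>> play_rows([
  [[0, 0.002, 0.003], [0, 0, 0]],
  [[0, 0.004, 0.006], [0, 0, 0]],
  [[0, 0.004, 0.006], [0, 0, 0]],
  [[0, 0.004, 0.006], [0, 0, 0]],
  [[0, 0.004, 0.006], [0, 0, 0]],
])

```text
t: 27.5
position: [0.4406, -0.113, 0.1907]
tcp_rot: [0.951, 0.081, -0.027, -0.296]
force: [-6.4, 0.9, 4.7]
finger_gap: 0.0225
finger_force: 50.5
```

>>> play_rows([
  [[0, 0, 0], [0, 0, 0]],
  [[0, 0, 0], [0, 0, 0]],
  [[0, 0, 0], [0, 0, 0]],
  [[0, 0, 0], [0, 0, 0]],
  [[0, 0, 0], [0, 0, 0]],
])

```text
t: 27.92
position: [0.4406, -0.113, 0.1907]
tcp_rot: [0.951, 0.081, -0.027, -0.296]
force: [-4.9, 0.9, 5.2]
finger_gap: 0.0226
finger_force: 50.5
```

Run:
```python
from tl import *
import json
st=arm.get_state(); print(tnow(st),st['force'],st['t'],st['finger_gap'],st['finger_force'],np.round(st['joint_pos'],3))
json.dump({k:np.array(st[k]).tolist() for k in ('position','tcp_rot')},open('w11.json','w'))
im=snap('wrist','w11.png')[:,:,::-1]; g=im.mean(2)
t=tnow(st)[0]
print('bar',[proj('wrist',S((.0424-r*np.cos(.387-t),-.076+.3077*(.143-r),.222-.05*t+r*np.sin(.387-t))),st).round(1) for r in (.11,.07,.03)])
for f in (.35,.367,.385): print(f,[proj('wrist',S((.0424-r*np.cos(.387-f),-.0202,.222-.05*t+r*np.sin(.387-f))),st).round(1) for r in (.02,.045,.07)])
for r in (30,50,70,90,110): print(r,' '.join(f'{int(g[r,c])}' for c in range(230,325,2)))
for r in (140,188): print(r,' '.join(f'{int(g[r,c])}' for c in range(276,321,2)))
```

```text
(np.float64(0.36780220689445703), np.float64(0.0012555947653830229), array([-0.0009, -0.0008,  0.0005])) [-4.93280586  0.90619214  5.16088745] 27.9167 0.022611740208761593 50.540050864219666 [-0.67   0.261  0.12   1.908  0.385  2.206]
bar [array([288.2, 231.8]), array([296.6, 135.1]), array([307.1,  13.8])]
0.35 [array([270.1, -30.5]), array([251.1,  42.7]), array([235.4, 104.5])]
0.367 [array([270.6, -30.1]), array([252.3,  43.1]), array([237.2, 104.6])]
0.385 [array([271.2, -29.7]), array([253.6,  43.5]), array([239.1, 104.8])]
30 40 40 41 41 41 39 41 48 121 129 123 102 99 101 99 100 102 102 88 38 34 36 38 37 36 36 33 112 204 206 207 208 207 207 213 225 220 211 197 171 123 110 114 167 172 171 171 171
50 41 40 41 40 38 76 129 128 112 102 100 102 99 103 101 99 52 37 35 38 33 37 37 32 141 210 210 208 208 208 208 208 209 198 221 222 216 203 174 124 110 115 168 167 167 166 169 169
70 38 35 36 96 108 121 102 102 97 90 89 89 89 66 36 34 37 36 37 38 40 76 99 98 99 98 95 89 98 126 146 151 165 216 221 214 203 171 127 110 117 163 162 164 164 165 166 168
90 58 107 105 96 88 89 90 88 90 90 78 37 37 35 36 36 35 63 219 241 240 239 239 233 227 228 230 230 230 229 229 230 226 221 216 205 171 129 113 112 109 94 95 92 90 91 91 93
110 129 90 107 123 119 110 101 91 51 37 37 35 36 37 75 221 228 171 150 156 148 142 139 160 188 216 227 229 221 161 117 202 223 217 206 169 127 111 110 135 164 204 217 215 215 213 213 216
140 158 154 151 151 151 150 156 218 220 216 195 145 118 108 98 132 128 111 110 111 111 112 109
188 136 137 143 151 174 221 218 214 176 132 114 106 100 77 79 150 219 227 225 223 186 145 137
```

```bash
python3 -c "
from bench import arm
print(arm.finish_job())"
```

```text
the job is handed in; nothing more can be done
None
```

I've handed the job in at about 28 s: the stone cup is nested in the holder and released, the slide is home at its end stop, and the gripper is holding the lever at about 0.368 rad, against a measured finger angle of 0.367 ± 0.013 rad.

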